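# Find the carbide blank by its weight and present it to the length setter

### The job

Two round blanks that look alike stand on the bench: one is solid carbide, the other a steel dummy of about half the weight. Lift them in turn to feel which is heavier, stand the lighter one down in either hole of the drilled wooden block and let go of it, then hold the heavier one upright, end-on and centred on the pad of the length setter with the dial, pressing the sprung pad to about half its travel without ever running it onto its stop. Finish while still holding it pressed there; carbide chips, so never let either blank fall over, and leave the other things on the bench where they are.

Things in the scene. Friction and masses are not known exactly. Their poses are not given: they have to be found in the camera images.
- blank_1_centre (a point): one of two plain ground steel-grey round bars that look exactly alike, 25 mm in diameter and 90 mm long, ends chamfered 2 mm, standing on end on the bench at the start. One is solid carbide (under 0.8 kg), the other a steel dummy of about half its weight; nothing but the weight tells which of the two this is, and it changes sides from start to start. The point is the bar's centre, 45 mm from either end, z along the bar
- blank_2_centre (a point): one of two plain ground steel-grey round bars that look exactly alike, 25 mm in diameter and 90 mm long, ends chamfered 2 mm, standing on end on the bench at the start. One is solid carbide (under 0.8 kg), the other a steel dummy of about half its weight; nothing but the weight tells which of the two this is, and it changes sides from start to start. The point is the bar's centre, 45 mm from either end, z along the bar
- block: light wooden block, 56 x 100 x 35 mm, screwed to the bench (fixed), with two round blind holes from above in a row along its long side (its y axis), 50 mm apart. Origin at the centre of its underside, z up
- bore_1 (a point): centre of the mouth of one hole, level with the block's top, 35 mm above the bench: 28 mm in diameter, 25 mm deep (its floor is 10 mm above the bench), chamfered 1.5 mm; a blank standing in it has its centre 55 mm above the bench. Axes as the block's
- bore_2 (a point): the same for the other hole, 50 mm along the block's +y from the first
- setter: tool length setter, fixed: square aluminium body 52 x 52 mm on a dark round foot of 64 mm, body top 49 mm above the bench, round black-rimmed dial with white face on the side of its -x axis, small lock screw reaching out 35 mm on +y. Origin at the centre of its underside, z up. The needle points straight up at rest and straight down at half travel
- pad_top (a point): centre of the top face of the setter's sprung steel pad, 32 mm in diameter, 70 mm above the bench at rest; it goes down with the pad
- setter_pad (a joint): how far the pad is pressed down, 0 at rest to 0.010 m on its stop; half travel is 0.005. Spring: 6 N to start it, plus 1.2 N per mm, so about 12 N at half travel and 18 N at the stop (the weight of the blank counts in this)
- collet_1: bystander: grey spring collet, 32 mm across, 42 mm high, by the clamp fixture; origin under its centre; leave it alone
- collet_nut: bystander: grey clamping nut, 54 mm across, 24 mm high, left of the work; origin under its centre; leave it alone
- tape_measure: bystander: yellow tape measure, 36 x 76 x 66 mm, left of the work; origin under its centre; leave it alone
- hex_key: bystander: long hex key, 40 x 140 x 9 mm, lying near the front edge; origin under its centre; leave it alone

How it is judged:
By the outcome, as a careful person would: the job done as asked, in the order asked, and still so for the second after the job is handed in, while the arm keeps its last pose, push and grip.
It also fails if it takes over 67 s, if anything falls off the work surface, if the arm or the gripper's body presses on something with over 40 N, if the wrist force passes 120 N, or if a joint passes its speed limit or range.

### The arm

A 6-joint arm with a two-finger parallel gripper is mounted at the origin on a cart in front of the work surface, level with it; the furniture and walls round the work are solid. World frame = base frame: x ahead of the robot, y to its left, z up, the work surface at z = 0. Lengths are in m, angles in degrees, forces in N, time in s.
With the tool pointing down it reaches from about 0.3 to 0.75 m from the base axis. Payload 8.5 kg.
Tool frame: the origin (TCP) lies midway between the tips of the shut fingers; the grasp point (between the pads) lies 19 mm behind it; y points along the fingers, z is the direction in which the jaws open and shut, and the axes are right-handed (so a half turn about y gives the same grasp; the last joint's range is limited). The gripper opens to 85 mm and grips with 20 to 120 N. Pads are 22 mm wide; open, the fingers measure 114 mm over their backs; the gripper's body (76 mm by 85 mm) begins 54 mm behind the grasp point. The pads swing forward as they close: fully open they stand 13 mm farther back than shut.
Start: joints at [55.273, 21.807, 74.336, -0, 83.858, -12.336], TCP at [0.21, 0.509, 0.2] pointing down, gripper open.
Joint ranges: [-178.18, 178.18], [-50.72, 133.34], [12.68, 142.11], [-81.47, 261.47], [9.98, 163.14], [-165.26, 165.26]. Speed limits (degrees/s): [136.94, 136.94, 180, 180, 180, 180].

### API

Orientations are given as a 3x3 rotation matrix whose columns are the frame's x, y, z axes.
In Python, from rig import status, imaging, job gives the robot as it stands. The module is installed in compiled form; this text tells all that it offers.
- The arm moves only by the tool jog_arm, never from a script. Its argument "rows" is a list of rows, each an object of numbers: "hand": the opening, from 0 (shut) to 1 (fully open); "dx", "dy", "dz": the shift along the tool's x, y, z in cm; "ax", "ay", "az": the turn, a rotation vector about the tool's x, y, z in degrees. In form: [{"hand": .., "dx": .., "dy": .., "dz": .., "ax": .., "ay": .., "az": ..}, ...]. A call has exactly 5 rows; each row shifts and turns the commanded pose from where the row before left it, along the tool's axes as they then stand; what a row does not reach is not made up. A row lasts 1/12 s, in which the tool goes at most 41.7 mm and 7.16 degrees, less where a joint would pass 70% of its speed; a pose out of reach is approached as far as the arm can. A call is refused whole if a number of a shift passes 4.17 or a number of a turn 7.16, either way. A call with a gripper value outside its range is refused whole. The fingers move at their own pace and stop on an object; "newtons" is the grip in N (left out, the last holds). Time passes only in rows, so rows that do not move let the fingers close, or fill a call up. It gives the time, the measured TCP pose, the force and the opening at its end, in the units of the state.
- status.observe(): the state, without advancing time (a new reading comes with each control period).
- imaging.get_image(name): name is "scene" or "top" or "wrist"; returns the picture (384x512x3 uint8, red, green, blue); there is no depth.
- imaging.camera_model(name): a dict with "K" (3x3 intrinsics, pixels), "position" and "rotation" of the camera in the world; the wrist camera has in their place "tool_from_camera" (4x4, takes a point from camera to tool coordinates, whose origin is the TCP and whose axes are the tool frame's). Camera axes: x right, y down, z forward; pixel columns grow to the right and rows downward; lengths in m; the calibration is good to about 2 mm. The wrist camera is an equidistant fisheye: a pixel r from the principal point sees the ray r / f radians off the axis. A picture is of the moment at which its call begins: read the wrist's pose just before it. camera_model takes no time and is no camera call.
- job.close_job(): hands the job in, once; it reports no verdict.
The state is a dict: "time_s": time; "q": joint angles; "qvel": joint speeds; "joint_efforts": joint torques, N m; "position": TCP position; "tool_rot": TCP orientation; "ft_force": force on the tool from outside, world axes, zero at the start; "wrist_torque": the same for the moment, N m; "grip_width": finger opening in m.
Only numpy, scipy, OpenCV 4.12 (cv2) and the standard library are available. Lean on these libraries where they do the work, as an engineer would, in place of code of your own. Each camera call takes 0.05 s, during which the arm holds its last target.

## Working session

There is one attempt and no reset: what is moved stays moved. The work goes in short steps, Python scripts to look and compute and a tool call to move; the robot and the scene stay as the last step left them, time stands still between calls to the robot, and variables do not carry over. Pictures are saved under pics/ and viewed, and the job is handed in when it is done.

Besides the shell and the picture viewer there is one more tool, called after "Emit:" in YAML: its name, and indented under it one key for each argument. jog_arm: Moves the arm, as the interface text tells. Its arguments: {"type":"object","properties":{"rows":{"type":"array"},"newtons":{"type":"number"}},"required":["rows"]}

```bash
mkdir -p pics
python3 - <<'E'
from rig import status, imaging
import cv2, numpy as np
s=status.observe()
for k,v in s.items(): print(k,np.round(v,4).tolist())
for n in ["scene","top","wrist"]:
    im=imaging.get_image(n); cv2.imwrite(f"pics/{n}0.png",im[:,:,::-1])
    m=imaging.camera_model(n); print(n,{k:np.round(v,4).tolist() if not isinstance(v,str) else v for k,v in m.items()})
E
```

```text
time_s 0.0
q [55.2747, 21.8408, 74.3871, 0.0007, 83.858, -12.337]
qvel [-0.1174, -0.02, -0.1847, 0.0656, 0.0605, 0.0186]
joint_efforts [0.0001, -44.8457, -23.128, -0.0003, 0.0047, -0.0]
position [0.2093, 0.5082, 0.1993]
tool_rot [[0.9246, -0.0009, 0.3809], [-0.3809, -0.0012, 0.9246], [-0.0003, -1.0, -0.0015]]
ft_force [-0.0608, -0.7401, 0.2126]
wrist_torque [-0.0415, 0.0122, 0.0197]
grip_width 0.0855
scene {'K': [[413.2339, 0.0, 253.0461], [0.0, 413.2339, 184.183], [0.0, 0.0, 1.0]], 'position': [0.1398, -0.2391, 0.6604], 'rotation': [[0.8719, -0.3291, 0.3625], [-0.4895, -0.5678, 0.6618], [-0.012, -0.7545, -0.6562]]}
top {'K': [[485.1194, 0.0, 251.3659], [0.0, 485.1194, 190.3854], [0.0, 0.0, 1.0]], 'position': [0.2655, 0.3062, 1.2077], 'rotation': [[0.0258, -0.9863, 0.1632], [-0.9996, -0.0231, 0.0184], [-0.0143, -0.1636, -0.9864]]}
wrist {'K': [[297.3186, 0.0, 257.2854], [0.0, 297.3186, 192.8134], [0.0, 0.0, 1.0]], 'tool_from_camera': [[-0.0004, 0.9534, 0.3017, -0.0768], [0.0003, -0.3017, 0.9534, -0.1737], [1.0, 0.0005, -0.0002, 0.0004], [0.0, 0.0, 0.0, 1.0]]}
```

View pics/scene0.png

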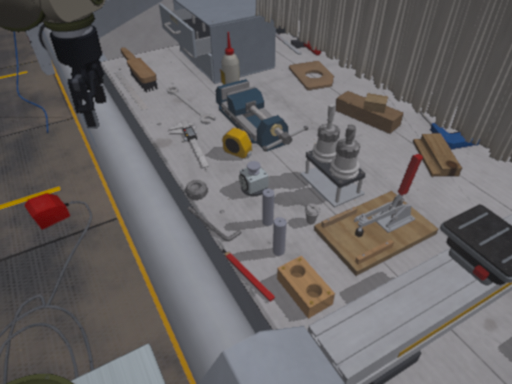

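View pics/top0.png

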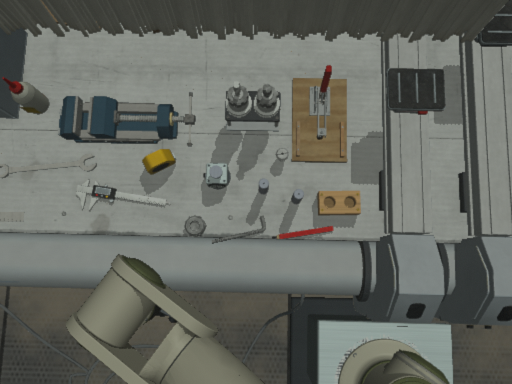

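View pics/wrist0.png

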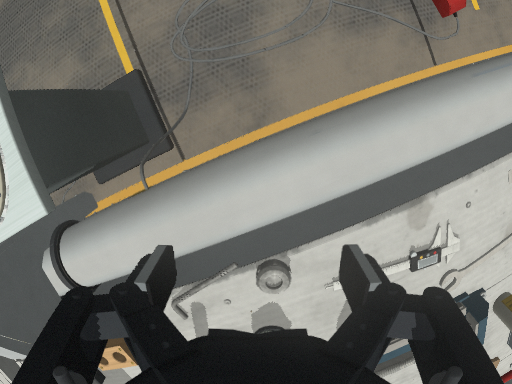

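Run:
```python
import cv2, numpy as np
t=cv2.imread("pics/top0.png"); s=cv2.imread("pics/scene0.png")
a=cv2.resize(t[150:225,190:370],None,fx=4.4,fy=4.4,interpolation=cv2.INTER_CUBIC)
b=cv2.resize(s[150:320,180:345],None,fx=3.5,fy=3.5,interpolation=cv2.INTER_CUBIC)
cv2.imwrite("pics/topc.png",a);cv2.imwrite("pics/scenec.png",b)
```

```text
(no output)
```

View pics/topc.png

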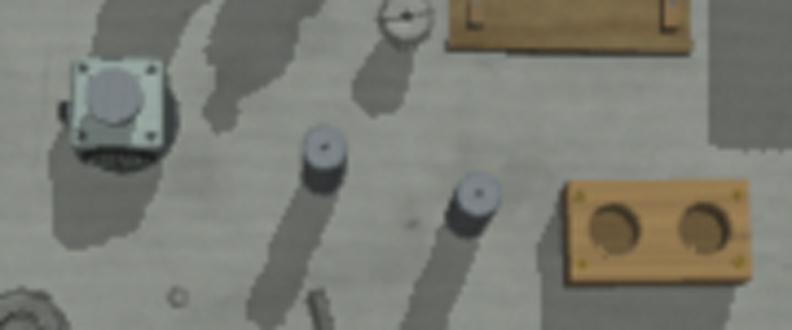

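View pics/scenec.png

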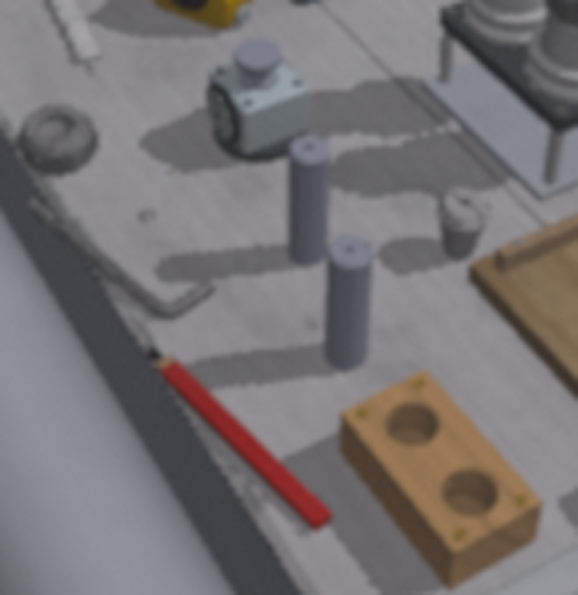

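```bash
cat > h.py <<'E'
import numpy as np, cv2
from rig import status, imaging
def ray(m,p):
    d=np.linalg.inv(m["K"])@np.array([p[0],p[1],1.]); return np.array(m["position"]),np.array(m["rotation"])@d
def plane(m,p,z):
    o,d=ray(m,p); return o+d*(z-o[2])/d[2]
def tri(m1,p1,m2,p2):
    A=[];b=[]
    for m,p in((m1,p1),(m2,p2)):
        o,d=ray(m,p); d=d/np.linalg.norm(d); P=np.eye(3)-np.outer(d,d); A.append(P); b.append(P@o)
    return np.linalg.lstsq(np.vstack(A),np.hstack(b),rcond=None)[0]
E
python3 - <<'E'
from h import *
T=imaging.camera_model("top");S=imaging.camera_model("scene")
t=lambda u,v:((u+.5)/4.4-.5+190,(v+.5)/4.4-.5+150)
s=lambda u,v:((u+.5)/3.5-.5+180,(v+.5)/3.5-.5+150)
for n,a,b,z in [("A",(325,146),(310,150),.09),("B",(479,193),(350,250),.09),("bore2?",(614,228),(413,424),.035),("bore1?",(705,228),(470,492),.035),("pad",(114,96),(258,57),.07),
 ("blk TL",(567,181),(427,372),.035),("TR",(750,181),(541,506),.035),("BR",(750,283),(450,560),.035),("BL",(567,283),(342,416),.035)]:
    p,q=t(*a),s(*b)
    print(n,np.round(plane(T,p,z),4),np.round(plane(S,q,z),4),np.round(tri(T,p,S,q),4))
for c in [(70,58),(163,60),(163,150),(70,148)]: print("setter",np.round(plane(T,t(*c),.049),4))
E
```

```text
A [0.469  0.2991 0.09  ] [0.4691 0.2978 0.09  ] [0.4695 0.299  0.0888]
B [0.4456 0.217  0.09  ] [0.4463 0.2173 0.09  ] [0.4458 0.217  0.0905]
bore2? [0.4367 0.1378 0.035 ] [0.4371 0.1366 0.035 ] [0.4372 0.1375 0.0337]
bore1? [0.4378 0.0876 0.035 ] [0.4384 0.087  0.035 ] [0.4383 0.0874 0.0345]
pad [0.4977 0.4144 0.07  ] [0.4978 0.4116 0.07  ] [0.4987 0.4144 0.0675]
blk TL [0.4624 0.1639 0.035 ] [0.4633 0.1619 0.035 ] [0.4635 0.1633 0.0331]
TR [0.4648 0.0625 0.035 ] [0.4645 0.0625 0.035 ] [0.4647 0.0625 0.0348]
BR [0.4078 0.0631 0.035 ] [0.4071 0.0599 0.035 ] [0.4086 0.0621 0.0307]
BL [0.4054 0.1637 0.035 ] [0.4072 0.1598 0.035 ] [0.4073 0.1626 0.0312]
setter [0.523  0.4417 0.049 ]
setter [0.523  0.3899 0.049 ]
setter [0.4722 0.3882 0.049 ]
setter [0.4721 0.4396 0.049 ]
```

Emit:
jog_arm:
  rows:
    - {"hand": 0.7, "ay": 6.76}
    - {"hand": 0.7, "ay": 6.76}
    - {"hand": 0.7, "ay": 6.76}
    - {"hand": 0.7, "ay": 6.76}
    - {"hand": 0.7, "ay": 6.76}
  newtons: 50

```text
invalid input at $.rows[0]: expected keys hand, dx, dy, dz, ax, ay, az
```

Emit:
jog_arm:
  rows:
    - {"hand": 0.7, "ay": 6.76}
    - {"hand": 0.7, "ay": 6.76}
    - {"hand": 0.7, "ay": 6.76}
    - {"hand": 0.7, "ay": 6.76}
    - {"hand": 0.7, "ay": 6.77}

```text
invalid input at $.rows[0]: expected keys hand, dx, dy, dz, ax, ay, az
```

Emit:
jog_arm:
  rows:
    - {"hand": 0.7, "dx": 0, "dy": 0, "dz": 0, "ax": 0, "ay": 6.76, "az": 0}
    - {"hand": 0.7, "dx": 0, "dy": 0, "dz": 0, "ax": 0, "ay": 6.76, "az": 0}
    - {"hand": 0.7, "dx": 0, "dy": 0, "dz": 0, "ax": 0, "ay": 6.76, "az": 0}
    - {"hand": 0.7, "dx": 0, "dy": 0, "dz": 0, "ax": 0, "ay": 6.76, "az": 0}
    - {"hand": 0.7, "dx": 0, "dy": 0, "dz": 0, "ax": 0, "ay": 6.76, "az": 0}
  newtons: 50

```text
time_s: 0.57
position: [0.2094, 0.5084, 0.1996]
tool_rot: [[0.552, -0.0, 0.834], [-0.834, -0.001, 0.552], [0.0, -1.0, -0.001]]
ft_force: [0.3, 0.4, 0.2]
grip_width: 0.0597
```

Emit:
jog_arm:
  rows:
    - {"hand": 0.7, "dx": 0, "dy": 0, "dz": 0, "ax": 0, "ay": 6.76, "az": 0}
    - {"hand": 0.7, "dx": 0, "dy": 0, "dz": 0, "ax": 0, "ay": 6.76, "az": 0}
    - {"hand": 0.7, "dx": 0, "dy": 0, "dz": 0, "ax": 0, "ay": 6.76, "az": 0}
    - {"hand": 0.7, "dx": 0, "dy": 0, "dz": 0, "ax": 0, "ay": 6.76, "az": 0}
    - {"hand": 0.7, "dx": 0, "dy": 0, "dz": 0, "ax": 0, "ay": 6.77, "az": 0}

```text
time_s: 0.98
position: [0.2094, 0.5084, 0.1996]
tool_rot: [[-0.006, -0.0, 1.0], [-1.0, -0.001, -0.006], [0.001, -1.0, -0.0]]
ft_force: [0.3, 0.4, -0.3]
grip_width: 0.0601
```

Emit:
jog_arm:
  rows:
    - {"hand": 0.7, "dx": 2.91, "dy": 0, "dz": 2.36, "ax": 0, "ay": 0, "az": 0}
    - {"hand": 0.7, "dx": 2.91, "dy": 0, "dz": 2.36, "ax": 0, "ay": 0, "az": 0}
    - {"hand": 0.7, "dx": 2.91, "dy": 0, "dz": 2.36, "ax": 0, "ay": 0, "az": 0}
    - {"hand": 0.7, "dx": 2.91, "dy": 0, "dz": 2.36, "ax": 0, "ay": 0, "az": 0}
    - {"hand": 0.7, "dx": 2.91, "dy": 0, "dz": 2.36, "ax": 0, "ay": 0, "az": 0}

```text
time_s: 1.4
position: [0.3281, 0.3615, 0.1998]
tool_rot: [[0.0, -0.0, 1.0], [-1.0, -0.0, 0.0], [0.0, -1.0, -0.0]]
ft_force: [1.8, 0.6, -0.5]
grip_width: 0.0597
```

Emit:
jog_arm:
  rows:
    - {"hand": 0.7, "dx": 2.91, "dy": 0, "dz": 2.36, "ax": 0, "ay": 0, "az": 0}
    - {"hand": 0.7, "dx": 2.91, "dy": 0, "dz": 2.36, "ax": 0, "ay": 0, "az": 0}
    - {"hand": 0.7, "dx": 2.91, "dy": 0, "dz": 2.36, "ax": 0, "ay": 0, "az": 0}
    - {"hand": 0.7, "dx": 2.91, "dy": 0, "dz": 2.36, "ax": 0, "ay": 0, "az": 0}
    - {"hand": 0.7, "dx": 2.91, "dy": 0, "dz": 2.36, "ax": 0, "ay": 0, "az": 0}

```text
time_s: 1.82
position: [0.4462, 0.2158, 0.1999]
tool_rot: [[-0.0, -0.0, 1.0], [-1.0, -0.0, -0.0], [0.0, -1.0, -0.0]]
ft_force: [-0.1, -0.2, 0.6]
grip_width: 0.0597
```

Emit:
jog_arm:
  rows:
    - {"hand": 0.7, "dx": 0, "dy": 0, "dz": 0, "ax": 0, "ay": 0, "az": 0}
    - {"hand": 0.7, "dx": 0, "dy": 0, "dz": 0, "ax": 0, "ay": 0, "az": 0}
    - {"hand": 0.7, "dx": 0, "dy": 0, "dz": 0, "ax": 0, "ay": 0, "az": 0}
    - {"hand": 0.7, "dx": 0, "dy": 0, "dz": 0, "ax": 0, "ay": 0, "az": 0}
    - {"hand": 0.7, "dx": 0, "dy": 0, "dz": 0, "ax": 0, "ay": 0, "az": 0}

```text
time_s: 2.23
position: [0.4448, 0.2184, 0.2]
tool_rot: [[0.002, -0.0, 1.0], [-1.0, 0.0, 0.002], [-0.0, -1.0, -0.0]]
ft_force: [-0.7, 0.2, -0.4]
grip_width: 0.0596
```

Run:
```python
from h import *
s=status.observe(); print(np.round(s["position"],4),np.round(s["tool_rot"],4).tolist(),s["ft_force"],s["q"])
im=imaging.get_image("wrist"); cv2.imwrite("pics/w1.png",im[:,:,::-1])
```

```text
[0.4448 0.2184 0.2   ] [[0.0018, -0.0001, 1.0], [-1.0, 0.0001, 0.0018], [-0.0001, -1.0, -0.0001]] [-0.74312156  0.21219322 -0.4147441 ] [1.24353639e+01 1.63329459e+01 8.26726590e+01 4.57732165e-03
 8.09975848e+01 1.23332914e+01]
```

View pics/w1.png

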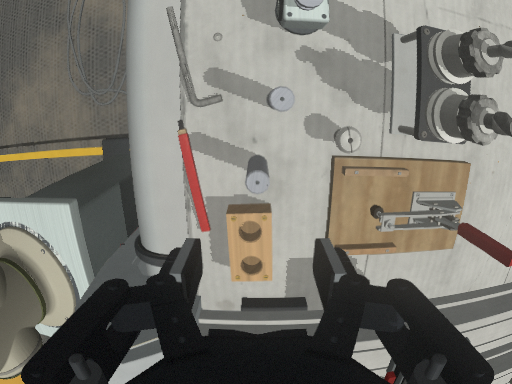

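```bash
cat >> h.py <<'E'
def wplane(m,s,p,z):
    K=m["K"]; f=K[0][0]; x=(p[0]-K[0][2])/f; y=(p[1]-K[1][2])/f; r=np.hypot(x,y)
    d=np.array([np.sin(r)*x/r,np.sin(r)*y/r,np.cos(r)])
    M=np.array(m["tool_from_camera"]); R=np.array(s["tool_rot"])
    o=np.array(s["position"])+R@M[:3,3]; d=R@M[:3,:3]@d
    return o+d*(z-o[2])/d[2]
E
python3 - <<'E'
from h import *
im=cv2.imread("pics/w1.png"); c=cv2.resize(im[70:290,210:330],None,fx=2.7,fy=2.7,interpolation=cv2.INTER_CUBIC); cv2.imwrite("pics/w1c.png",c)
E
```

```text
(no output)
```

View pics/w1c.png

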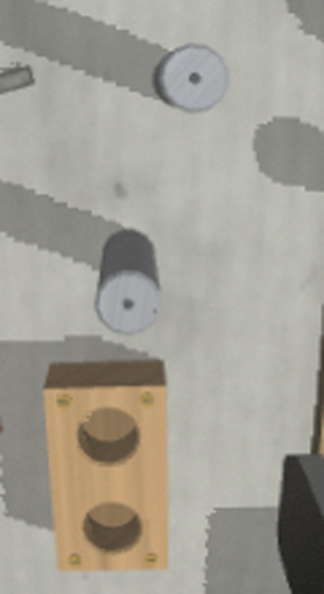

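Run:
```python
from h import *
m=imaging.camera_model("wrist"); s=status.observe(); s["position"]=[0.4455,.2182,.2]
w=lambda u,v:((u+.5)/2.7-.5+210,(v+.5)/2.7-.5+70)
for n,p,z in [("A",(195,78),.09),("B",(128,303),.09),("b2",(109,435),.035),("b1",(113,526),.035),("TL",(45,385),.035),("TR",(167,385),.035),("BR",(168,570),.035),("BL",(58,570),.035)]: print(n,np.round(wplane(m,s,w(*p),z),4))
```

```text
A [0.469  0.2987 0.09  ]
B [0.4458 0.217  0.09  ]
b2 [0.4371 0.1383 0.035 ]
b1 [0.4387 0.0888 0.035 ]
TL [0.4082 0.1631 0.035 ]
TR [0.4636 0.1633 0.035 ]
BR [0.4663 0.0624 0.035 ]
BL [0.4106 0.062  0.035 ]
```

Emit:
jog_arm:
  rows:
    - {"hand": 0.7, "dx": 0.1, "dy": 3.4, "dz": 0, "ax": 0, "ay": 0, "az": 0}
    - {"hand": 0.7, "dx": 0, "dy": 3.4, "dz": 0, "ax": 0, "ay": 0, "az": 0}
    - {"hand": 0.7, "dx": 0, "dy": 3.4, "dz": 0, "ax": 0, "ay": 0, "az": 0}
    - {"hand": 0.7, "dx": 0, "dy": 3.2, "dz": 0, "ax": 0, "ay": 0, "az": 0}
    - {"hand": 0.7, "dx": 0, "dy": 2.0, "dz": 0, "ax": 0, "ay": 0, "az": 0}

```text
time_s: 2.7
position: [0.4438, 0.2169, 0.0433]
tool_rot: [[0.001, -0.003, 1.0], [-1.0, -0.001, 0.001], [0.001, -1.0, -0.003]]
ft_force: [-0.1, 0.3, -0.4]
grip_width: 0.0601
```

Emit:
jog_arm:
  rows:
    - {"hand": 0.7, "dx": 0, "dy": 0, "dz": 0, "ax": 0, "ay": 0, "az": 0}
    - {"hand": 0.6, "dx": 0, "dy": 0, "dz": 0, "ax": 0, "ay": 0, "az": 0}
    - {"hand": 0.5, "dx": 0, "dy": 0, "dz": 0, "ax": 0, "ay": 0, "az": 0}
    - {"hand": 0.4, "dx": 0, "dy": 0, "dz": 0, "ax": 0, "ay": 0, "az": 0}
    - {"hand": 0.35, "dx": 0, "dy": 0, "dz": 0, "ax": 0, "ay": 0, "az": 0}

```text
time_s: 3.12
position: [0.4462, 0.2168, 0.0473]
tool_rot: [[0.0, 0.003, 1.0], [-1.0, 0.001, 0.0], [-0.001, -1.0, 0.003]]
ft_force: [0.2, -0.5, 0.3]
grip_width: 0.0298
```

Run:
```python
from h import *
s=status.observe(); print(np.round(s["position"],4),np.round(s["tool_rot"],4).tolist(),s["ft_force"],s["grip_width"])
im=imaging.get_image("wrist"); cv2.imwrite("pics/w2.png",im[:,:,::-1])
```

```text
[0.4462 0.2168 0.0473] [[0.0002, 0.0027, 1.0], [-1.0, 0.0006, 0.0002], [-0.0006, -1.0, 0.0027]] [ 0.18535099 -0.4892089   0.32320965] 0.02980102572523697
```

View pics/w2.png

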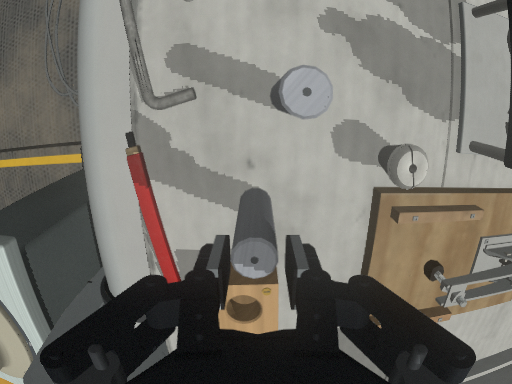

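Emit:
jog_arm:
  rows:
    - {"hand": 0.3, "dx": 0, "dy": 0, "dz": 0, "ax": 0, "ay": 0, "az": 0}
    - {"hand": 0.25, "dx": 0, "dy": 0, "dz": 0, "ax": 0, "ay": 0, "az": 0}
    - {"hand": 0.2, "dx": 0, "dy": 0, "dz": 0, "ax": 0, "ay": 0, "az": 0}
    - {"hand": 0.1, "dx": 0, "dy": 0, "dz": 0, "ax": 0, "ay": 0, "az": 0}
    - {"hand": 0, "dx": 0, "dy": 0, "dz": 0, "ax": 0, "ay": 0, "az": 0}
  newtons: 50

```text
time_s: 3.58
position: [0.4458, 0.2166, 0.0468]
tool_rot: [[-0.0, 0.001, 1.0], [-1.0, 0.0, -0.0], [-0.0, -1.0, 0.001]]
ft_force: [-1.7, 0.2, 7.9]
grip_width: 0.0223
```

Emit:
jog_arm:
  rows:
    - {"hand": 0, "dx": 0, "dy": 0, "dz": 0, "ax": 0, "ay": 0, "az": 0}
    - {"hand": 0, "dx": 0, "dy": 0, "dz": 0, "ax": 0, "ay": 0, "az": 0}
    - {"hand": 0, "dx": 0, "dy": 0, "dz": 0, "ax": 0, "ay": 0, "az": 0}
    - {"hand": 0, "dx": 0, "dy": -1, "dz": 0, "ax": 0, "ay": 0, "az": 0}
    - {"hand": 0, "dx": 0, "dy": -2, "dz": 0, "ax": 0, "ay": 0, "az": 0}

```text
time_s: 4.0
position: [0.4437, 0.216, 0.0743]
tool_rot: [[-0.0, -0.006, 1.0], [-1.0, -0.001, -0.0], [0.001, -1.0, -0.006]]
ft_force: [-0.4, -0.7, -5.7]
grip_width: 0.0221
```

Emit:
jog_arm:
  rows:
    - {"hand": 0, "dx": 0, "dy": 0, "dz": 0, "ax": 0, "ay": 0, "az": 0}
    - {"hand": 0, "dx": 0, "dy": 0, "dz": 0, "ax": 0, "ay": 0, "az": 0}
    - {"hand": 0, "dx": 0, "dy": 0, "dz": 0, "ax": 0, "ay": 0, "az": 0}
    - {"hand": 0, "dx": 0, "dy": 0, "dz": 0, "ax": 0, "ay": 0, "az": 0}
    - {"hand": 0, "dx": 0, "dy": 0, "dz": 0, "ax": 0, "ay": 0, "az": 0}

```text
time_s: 4.42
position: [0.445, 0.2164, 0.075]
tool_rot: [[-0.0, -0.002, 1.0], [-1.0, -0.0, -0.0], [0.0, -1.0, -0.002]]
ft_force: [0.2, 0.2, -6.2]
grip_width: 0.0224
```

Emit:
jog_arm:
  rows:
    - {"hand": 0, "dx": 0, "dy": 0, "dz": 0, "ax": 0, "ay": 0, "az": 0}
    - {"hand": 0, "dx": 0, "dy": 0, "dz": 0, "ax": 0, "ay": 0, "az": 0}
    - {"hand": 0, "dx": 0, "dy": 0, "dz": 0, "ax": 0, "ay": 0, "az": 0}
    - {"hand": 0, "dx": 0, "dy": 0, "dz": 0, "ax": 0, "ay": 0, "az": 0}
    - {"hand": 0, "dx": 0, "dy": 0, "dz": 0, "ax": 0, "ay": 0, "az": 0}

```text
time_s: 4.83
position: [0.4455, 0.2165, 0.0759]
tool_rot: [[-0.0, -0.0, 1.0], [-1.0, -0.0, -0.0], [0.0, -1.0, -0.0]]
ft_force: [-0.6, 0.1, -4.9]
grip_width: 0.0221
```

Run:
```python
from h import *
s=status.observe(); print(np.round(s["position"],4),np.round(s["tool_rot"],4).tolist(),s["ft_force"],s["wrist_torque"],s["grip_width"],s["joint_efforts"])
im=imaging.get_image("wrist"); cv2.imwrite("pics/w3.png",im[:,:,::-1]); 
s=status.observe();print(s["ft_force"])
```

```text
[0.4455 0.2165 0.0759] [[-0.0001, -0.0, 1.0], [-1.0, -0.0, -0.0001], [0.0, -1.0, -0.0]] [-0.5636485   0.07570258 -4.94147027] [ 0.04204016 -0.02439147 -0.02941495] 0.022121298717859065 [-2.58536791e-03 -4.44986773e+01 -1.94060630e+01  1.09071098e-03
  2.72043595e-03 -3.12252087e-05]
[ 0.0818548  -0.09535332 -6.07177715]
```

View pics/w3.png

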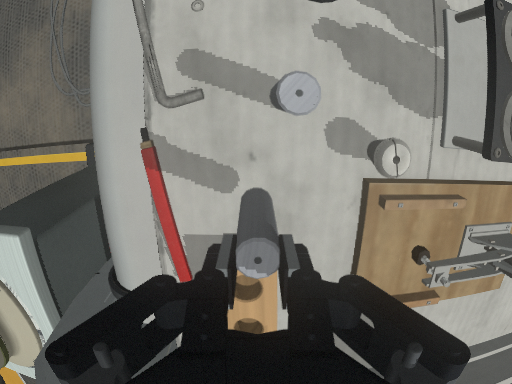

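Emit:
jog_arm:
  rows:
    - {"hand": 0, "dx": 0, "dy": 1.2, "dz": 0, "ax": 0, "ay": 0, "az": 0}
    - {"hand": 0, "dx": 0, "dy": 1.0, "dz": 0, "ax": 0, "ay": 0, "az": 0}
    - {"hand": 0, "dx": 0, "dy": 0.4, "dz": 0, "ax": 0, "ay": 0, "az": 0}
    - {"hand": 0, "dx": 0, "dy": 0.2, "dz": 0, "ax": 0, "ay": 0, "az": 0}
    - {"hand": 0, "dx": 0, "dy": 0.1, "dz": 0, "ax": 0, "ay": 0, "az": 0}

```text
time_s: 5.3
position: [0.4456, 0.2165, 0.0469]
tool_rot: [[-0.0, -0.0, 1.0], [-1.0, 0.0, -0.0], [-0.0, -1.0, -0.0]]
ft_force: [-0.9, 0.6, 0.2]
grip_width: 0.022
```

Emit:
jog_arm:
  rows:
    - {"hand": 0, "dx": 0, "dy": 0.1, "dz": 0, "ax": 0, "ay": 0, "az": 0}
    - {"hand": 0, "dx": 0, "dy": 0, "dz": 0, "ax": 0, "ay": 0, "az": 0}
    - {"hand": 0, "dx": 0, "dy": 0, "dz": 0, "ax": 0, "ay": 0, "az": 0}
    - {"hand": 0, "dx": 0, "dy": 0, "dz": 0, "ax": 0, "ay": 0, "az": 0}
    - {"hand": 0, "dx": 0, "dy": 0, "dz": 0, "ax": 0, "ay": 0, "az": 0}

```text
time_s: 5.72
position: [0.4459, 0.2167, 0.0469]
tool_rot: [[0.0, 0.002, 1.0], [-1.0, 0.0, 0.0], [-0.0, -1.0, 0.002]]
ft_force: [-2.0, 0.4, 6.2]
grip_width: 0.0223
```

Emit:
jog_arm:
  rows:
    - {"hand": 0.3, "dx": 0, "dy": 0, "dz": 0, "ax": 0, "ay": 0, "az": 0}
    - {"hand": 0.34, "dx": 0, "dy": 0, "dz": 0, "ax": 0, "ay": 0, "az": 0}
    - {"hand": 0.4, "dx": 0, "dy": 0, "dz": 0, "ax": 0, "ay": 0, "az": 0}
    - {"hand": 0.55, "dx": 0, "dy": 0, "dz": 0, "ax": 0, "ay": 0, "az": 0}
    - {"hand": 0.7, "dx": 0, "dy": 0, "dz": 0, "ax": 0, "ay": 0, "az": 0}

```text
time_s: 6.13
position: [0.4457, 0.2165, 0.0459]
tool_rot: [[-0.0, 0.0, 1.0], [-1.0, 0.0, -0.0], [-0.0, -1.0, 0.0]]
ft_force: [0.0, -0.9, -0.1]
grip_width: 0.057
```

Run:
```python
from h import *
s=status.observe(); print(np.round(s["position"],4),s["ft_force"],s["grip_width"])
im=imaging.get_image("wrist"); cv2.imwrite("pics/w4.png",im[:,:,::-1]);
```

```text
[0.4457 0.2165 0.0459] [ 0.02930764 -0.86885945 -0.11294308] 0.05703426229512494
```

View pics/w4.png

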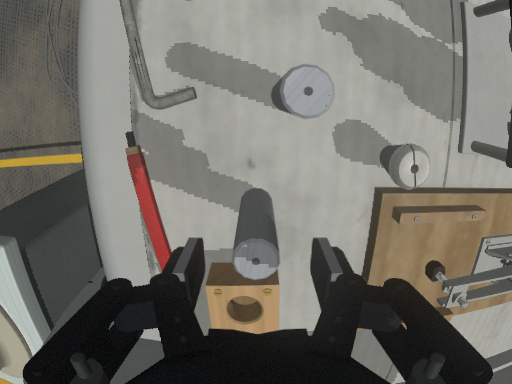

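Emit:
jog_arm:
  rows:
    - {"hand": 0.7, "dx": 0, "dy": -2, "dz": 0, "ax": 0, "ay": 0, "az": 0}
    - {"hand": 0.7, "dx": 0, "dy": -4, "dz": 0, "ax": 0, "ay": 0, "az": 0}
    - {"hand": 0.7, "dx": 0, "dy": -4, "dz": 0, "ax": 0, "ay": 0, "az": 0}
    - {"hand": 0.7, "dx": -2.2, "dy": 0, "dz": 0.8, "ax": 0, "ay": 0, "az": 0}
    - {"hand": 0.7, "dx": -3, "dy": 0, "dz": 0.8, "ax": 0, "ay": 0, "az": 0}

```text
time_s: 6.6
position: [0.4629, 0.2683, 0.1487]
tool_rot: [[-0.003, 0.005, 1.0], [-1.0, 0.001, -0.003], [-0.001, -1.0, 0.005]]
ft_force: [1.5, -0.6, 0.6]
grip_width: 0.0599
```

Emit:
jog_arm:
  rows:
    - {"hand": 0.7, "dx": -3, "dy": 0, "dz": 0.7, "ax": 0, "ay": 0, "az": 0}
    - {"hand": 0.7, "dx": 0, "dy": 0, "dz": 0, "ax": 0, "ay": 0, "az": 0}
    - {"hand": 0.7, "dx": 0, "dy": 0, "dz": 0, "ax": 0, "ay": 0, "az": 0}
    - {"hand": 0.7, "dx": 0, "dy": 0, "dz": 0, "ax": 0, "ay": 0, "az": 0}
    - {"hand": 0.7, "dx": 0, "dy": 2, "dz": 0, "ax": 0, "ay": 0, "az": 0}

```text
time_s: 7.02
position: [0.47, 0.2984, 0.1287]
tool_rot: [[-0.001, 0.006, 1.0], [-1.0, 0.002, -0.001], [-0.002, -1.0, 0.006]]
ft_force: [0.1, 0.8, 0.2]
grip_width: 0.0597
```

Emit:
jog_arm:
  rows:
    - {"hand": 0.7, "dx": 0, "dy": 3, "dz": 0, "ax": 0, "ay": 0, "az": 0}
    - {"hand": 0.7, "dx": 0, "dy": 3, "dz": 0, "ax": 0, "ay": 0, "az": 0}
    - {"hand": 0.7, "dx": 0, "dy": 2, "dz": 0, "ax": 0, "ay": 0, "az": 0}
    - {"hand": 0.6, "dx": 0, "dy": 0, "dz": 0, "ax": 0, "ay": 0, "az": 0}
    - {"hand": 0.5, "dx": 0, "dy": 0, "dz": 0, "ax": 0, "ay": 0, "az": 0}

```text
time_s: 7.43
position: [0.4684, 0.2976, 0.046]
tool_rot: [[-0.001, -0.001, 1.0], [-1.0, -0.001, -0.001], [0.001, -1.0, -0.001]]
ft_force: [0.9, 0.8, -0.2]
grip_width: 0.043
```

Run:
```python
from h import *
s=status.observe(); print(np.round(s["position"],4),s["ft_force"],s["grip_width"])
im=imaging.get_image("wrist"); cv2.imwrite("pics/w5.png",im[:,:,::-1]);
```

```text
[0.4684 0.2976 0.046 ] [ 0.94549702  0.8465036  -0.23688294] 0.04301610987285475
```

View pics/w5.png

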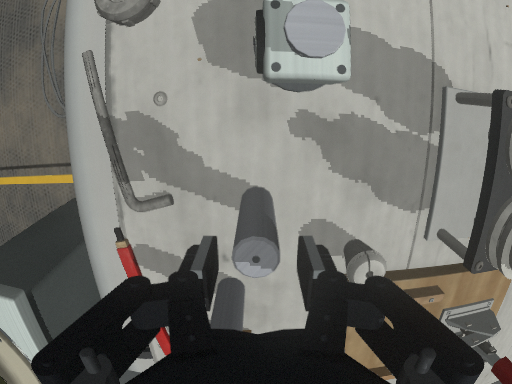

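Emit:
jog_arm:
  rows:
    - {"hand": 0.35, "dx": 0, "dy": 0, "dz": 0, "ax": 0, "ay": 0, "az": 0}
    - {"hand": 0.3, "dx": 0, "dy": 0, "dz": 0, "ax": 0, "ay": 0, "az": 0}
    - {"hand": 0.25, "dx": 0, "dy": 0, "dz": 0, "ax": 0, "ay": 0, "az": 0}
    - {"hand": 0.1, "dx": 0, "dy": 0, "dz": 0, "ax": 0, "ay": 0, "az": 0}
    - {"hand": 0, "dx": 0, "dy": 0, "dz": 0, "ax": 0, "ay": 0, "az": 0}
  newtons: 50

```text
time_s: 7.9
position: [0.4692, 0.2988, 0.0477]
tool_rot: [[0.0, 0.003, 1.0], [-1.0, 0.001, 0.0], [-0.001, -1.0, 0.003]]
ft_force: [-1.1, 0.4, 6.8]
grip_width: 0.0222
```

Emit:
jog_arm:
  rows:
    - {"hand": 0, "dx": 0, "dy": 0, "dz": 0, "ax": 0, "ay": 0, "az": 0}
    - {"hand": 0, "dx": 0, "dy": 0, "dz": 0, "ax": 0, "ay": 0, "az": 0}
    - {"hand": 0, "dx": 0, "dy": 0, "dz": 0, "ax": 0, "ay": 0, "az": 0}
    - {"hand": 0, "dx": 0, "dy": -1, "dz": 0, "ax": 0, "ay": 0, "az": 0}
    - {"hand": 0, "dx": 0, "dy": -2, "dz": 0, "ax": 0, "ay": 0, "az": 0}

```text
time_s: 8.32
position: [0.4672, 0.298, 0.0752]
tool_rot: [[-0.0, -0.004, 1.0], [-1.0, -0.002, -0.0], [0.002, -1.0, -0.004]]
ft_force: [0.3, -1.4, -2.9]
grip_width: 0.0225
```

Emit:
jog_arm:
  rows:
    - {"hand": 0, "dx": 0, "dy": 0, "dz": 0, "ax": 0, "ay": 0, "az": 0}
    - {"hand": 0, "dx": 0, "dy": 0, "dz": 0, "ax": 0, "ay": 0, "az": 0}
    - {"hand": 0, "dx": 0, "dy": 0, "dz": 0, "ax": 0, "ay": 0, "az": 0}
    - {"hand": 0, "dx": 0, "dy": 0, "dz": 0, "ax": 0, "ay": 0, "az": 0}
    - {"hand": 0, "dx": 0, "dy": 0, "dz": 0, "ax": 0, "ay": 0, "az": 0}

```text
time_s: 8.73
position: [0.4681, 0.2983, 0.0751]
tool_rot: [[-0.0, -0.001, 1.0], [-1.0, -0.001, -0.0], [0.001, -1.0, -0.001]]
ft_force: [-0.2, 0.1, -2.9]
grip_width: 0.0224
```

Emit:
jog_arm:
  rows:
    - {"hand": 0, "dx": 0, "dy": 0, "dz": 0, "ax": 0, "ay": 0, "az": 0}
    - {"hand": 0, "dx": 0, "dy": 0, "dz": 0, "ax": 0, "ay": 0, "az": 0}
    - {"hand": 0, "dx": 0, "dy": 0, "dz": 0, "ax": 0, "ay": 0, "az": 0}
    - {"hand": 0, "dx": 0, "dy": 0, "dz": 0, "ax": 0, "ay": 0, "az": 0}
    - {"hand": 0, "dx": 0, "dy": 0, "dz": 0, "ax": 0, "ay": 0, "az": 0}

```text
time_s: 9.15
position: [0.4685, 0.2985, 0.0759]
tool_rot: [[0.0, -0.0, 1.0], [-1.0, -0.0, 0.0], [0.0, -1.0, -0.0]]
ft_force: [-0.1, -0.3, -3.3]
grip_width: 0.0221
```

Run:
```python
from h import *
s=status.observe(); print(np.round(s["position"],4),s["ft_force"],s["grip_width"])
m=imaging.camera_model("wrist")
s=dict(s); s["position"]=[.469,.2985,.046]; print("pad from w5", wplane(m,s,(316,29),.07))
```

```text
[0.4685 0.2985 0.0759] [-0.13218247 -0.34231295 -3.25588124] 0.022144081693408244
pad from w5 [0.49883022 0.414275   0.07      ]
```

Emit:
jog_arm:
  rows:
    - {"hand": 0, "dx": 0, "dy": -2, "dz": 0, "ax": 0, "ay": 0, "az": 0}
    - {"hand": 0, "dx": 0, "dy": -3, "dz": 0, "ax": 0, "ay": 0, "az": 0}
    - {"hand": 0, "dx": 0, "dy": -3, "dz": 0, "ax": 0, "ay": 0, "az": 0}
    - {"hand": 0, "dx": 0, "dy": -2, "dz": 0, "ax": 0, "ay": 0, "az": 0}
    - {"hand": 0, "dx": 1.1, "dy": 0, "dz": -0.2, "ax": 0, "ay": 0, "az": 0}

```text
time_s: 9.57
position: [0.4683, 0.289, 0.1801]
tool_rot: [[0.001, 0.008, 1.0], [-1.0, 0.003, 0.001], [-0.003, -1.0, 0.008]]
ft_force: [-1.1, 0.0, -2.7]
grip_width: 0.0225
```

Emit:
jog_arm:
  rows:
    - {"hand": 0, "dx": 2, "dy": 0, "dz": -0.4, "ax": 0, "ay": 0, "az": 0}
    - {"hand": 0, "dx": 3, "dy": 0, "dz": -0.6, "ax": 0, "ay": 0, "az": 0}
    - {"hand": 0, "dx": 3, "dy": 0, "dz": -0.6, "ax": 0, "ay": 0, "az": 0}
    - {"hand": 0, "dx": 3, "dy": 0, "dz": -0.6, "ax": 0, "ay": 0, "az": 0}
    - {"hand": 0, "dx": 2.5, "dy": 0, "dz": -0.5, "ax": 0, "ay": 0, "az": 0}

```text
time_s: 9.98
position: [0.4379, 0.1504, 0.1745]
tool_rot: [[-0.0, -0.002, 1.0], [-1.0, -0.001, -0.0], [0.001, -1.0, -0.002]]
ft_force: [0.7, -0.8, -2.8]
grip_width: 0.0221
```

Emit:
jog_arm:
  rows:
    - {"hand": 0, "dx": 1.5, "dy": 0, "dz": -0.3, "ax": 0, "ay": 0, "az": 0}
    - {"hand": 0, "dx": 0, "dy": 0, "dz": 0, "ax": 0, "ay": 0, "az": 0}
    - {"hand": 0, "dx": 0, "dy": 0, "dz": 0, "ax": 0, "ay": 0, "az": 0}
    - {"hand": 0, "dx": 0, "dy": 0, "dz": 0, "ax": 0, "ay": 0, "az": 0}
    - {"hand": 0, "dx": 0, "dy": 2, "dz": 0, "ax": 0, "ay": 0, "az": 0}

```text
time_s: 10.4
position: [0.4383, 0.1382, 0.1579]
tool_rot: [[0.001, 0.006, 1.0], [-1.0, 0.0, 0.001], [-0.0, -1.0, 0.006]]
ft_force: [1.2, -0.4, -3.3]
grip_width: 0.0225
```

Emit:
jog_arm:
  rows:
    - {"hand": 0, "dx": 0, "dy": 3, "dz": 0, "ax": 0, "ay": 0, "az": 0}
    - {"hand": 0, "dx": 0, "dy": 3, "dz": 0, "ax": 0, "ay": 0, "az": 0}
    - {"hand": 0, "dx": 0, "dy": 0.5, "dz": 0, "ax": 0, "ay": 0, "az": 0}
    - {"hand": 0, "dx": 0, "dy": 0, "dz": 0, "ax": 0, "ay": 0, "az": 0}
    - {"hand": 0, "dx": 0, "dy": 0, "dz": 0, "ax": 0, "ay": 0, "az": 0}

```text
time_s: 10.82
position: [0.4372, 0.1379, 0.0918]
tool_rot: [[0.001, 0.001, 1.0], [-1.0, 0.0, 0.001], [-0.0, -1.0, 0.001]]
ft_force: [0.4, -0.4, -3.5]
grip_width: 0.0224
```

Run:
```python
from h import *
s=status.observe(); print(np.round(s["position"],4),s["ft_force"],s["grip_width"])
im=imaging.get_image("wrist"); cv2.imwrite("pics/w6.png",im[:,:,::-1]); 
im=imaging.get_image("scene"); cv2.imwrite("pics/s6.png",cv2.resize(im[180:330,220:360,::-1],None,fx=4,fy=4,interpolation=cv2.INTER_CUBIC));
```

```text
[0.4372 0.1379 0.0918] [ 0.428669   -0.35215    -3.52683283] 0.022368459252517407
```

View pics/w6.png

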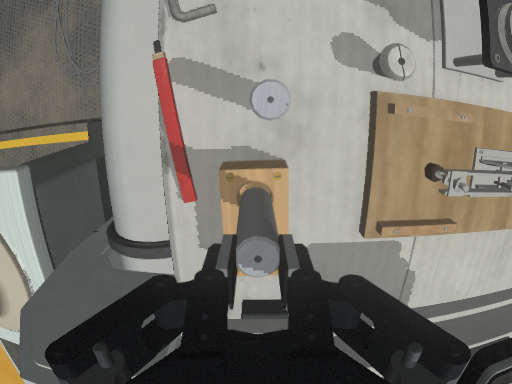

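View pics/s6.png

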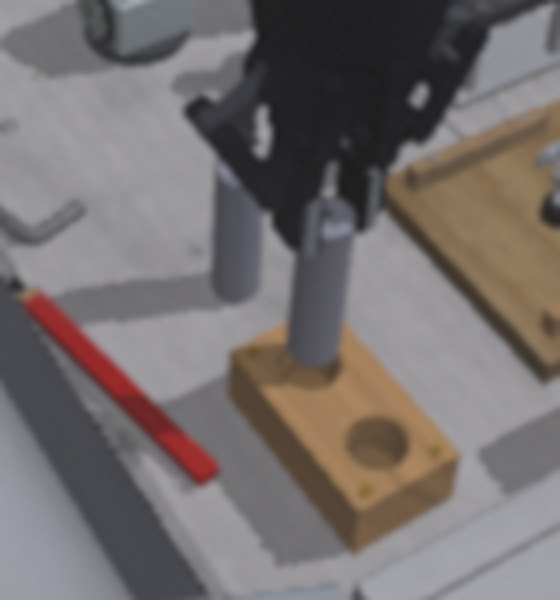

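Emit:
jog_arm:
  rows:
    - {"hand": 0, "dx": 0, "dy": 0.4, "dz": 0, "ax": 0, "ay": 0, "az": 0}
    - {"hand": 0, "dx": 0, "dy": 0.4, "dz": 0, "ax": 0, "ay": 0, "az": 0}
    - {"hand": 0, "dx": 0, "dy": 0.4, "dz": 0, "ax": 0, "ay": 0, "az": 0}
    - {"hand": 0, "dx": 0, "dy": 0.3, "dz": 0, "ax": 0, "ay": 0, "az": 0}
    - {"hand": 0, "dx": 0, "dy": 0.1, "dz": 0, "ax": 0, "ay": 0, "az": 0}

```text
time_s: 11.33
position: [0.4363, 0.1375, 0.0744]
tool_rot: [[-0.0, -0.001, 1.0], [-1.0, -0.0, -0.0], [0.0, -1.0, -0.001]]
ft_force: [-0.3, 0.2, -4.4]
grip_width: 0.0223
```

Inside the hole with no contact; on down to the floor.

Emit:
jog_arm:
  rows:
    - {"hand": 0, "dx": 0, "dy": 0.5, "dz": 0, "ax": 0, "ay": 0, "az": 0}
    - {"hand": 0, "dx": 0, "dy": 0.5, "dz": 0, "ax": 0, "ay": 0, "az": 0}
    - {"hand": 0, "dx": 0, "dy": 0.4, "dz": 0, "ax": 0, "ay": 0, "az": 0}
    - {"hand": 0, "dx": 0, "dy": 0.2, "dz": 0, "ax": 0, "ay": 0, "az": 0}
    - {"hand": 0, "dx": 0, "dy": 0.1, "dz": 0, "ax": 0, "ay": 0, "az": 0}

```text
time_s: 11.75
position: [0.4364, 0.1375, 0.0577]
tool_rot: [[-0.0, -0.0, 1.0], [-1.0, 0.0, -0.0], [-0.0, -1.0, -0.0]]
ft_force: [-1.1, -0.3, 6.3]
grip_width: 0.0222
```

Emit:
jog_arm:
  rows:
    - {"hand": 0, "dx": 0, "dy": 0.1, "dz": 0, "ax": 0, "ay": 0, "az": 0}
    - {"hand": 0, "dx": 0, "dy": 0.1, "dz": 0, "ax": 0, "ay": 0, "az": 0}
    - {"hand": 0, "dx": 0, "dy": 0.0, "dz": 0, "ax": 0, "ay": 0, "az": 0}
    - {"hand": 0, "dx": 0, "dy": 0, "dz": 0, "ax": 0, "ay": 0, "az": 0}
    - {"hand": 0, "dx": 0, "dy": 0, "dz": 0, "ax": 0, "ay": 0, "az": 0}

```text
time_s: 12.17
position: [0.4371, 0.1376, 0.0576]
tool_rot: [[0.0, 0.003, 1.0], [-1.0, 0.0, 0.0], [-0.0, -1.0, 0.003]]
ft_force: [-5.0, -0.3, 16.1]
grip_width: 0.0224
```

Emit:
jog_arm:
  rows:
    - {"hand": 0, "dx": 0, "dy": -0.1, "dz": 0, "ax": 0, "ay": 0, "az": 0}
    - {"hand": 0, "dx": 0, "dy": 0, "dz": 0, "ax": 0, "ay": 0, "az": 0}
    - {"hand": 0.3, "dx": 0, "dy": 0, "dz": 0, "ax": 0, "ay": 0, "az": 0}
    - {"hand": 0.4, "dx": 0, "dy": 0, "dz": 0, "ax": 0, "ay": 0, "az": 0}
    - {"hand": 0.7, "dx": 0, "dy": 0, "dz": 0, "ax": 0, "ay": 0, "az": 0}

```text
time_s: 12.58
position: [0.4367, 0.1375, 0.0569]
tool_rot: [[-0.0, 0.0, 1.0], [-1.0, -0.0, -0.0], [0.0, -1.0, 0.0]]
ft_force: [0.2, -0.2, 0.5]
grip_width: 0.0453
```

Emit:
jog_arm:
  rows:
    - {"hand": 0.7, "dx": 0, "dy": 0, "dz": 0, "ax": 0, "ay": 0, "az": 0}
    - {"hand": 0.7, "dx": 0, "dy": 0, "dz": 0, "ax": 0, "ay": 0, "az": 0}
    - {"hand": 0.7, "dx": 0, "dy": -1, "dz": 0, "ax": 0, "ay": 0, "az": 0}
    - {"hand": 0.7, "dx": 0, "dy": -3, "dz": 0, "ax": 0, "ay": 0, "az": 0}
    - {"hand": 0.7, "dx": 0, "dy": -3, "dz": 0, "ax": 0, "ay": 0, "az": 0}

```text
time_s: 13.0
position: [0.4357, 0.1374, 0.1271]
tool_rot: [[-0.0, -0.003, 1.0], [-1.0, -0.0, -0.0], [0.0, -1.0, -0.003]]
ft_force: [-0.0, -0.8, 1.1]
grip_width: 0.06
```

Run:
```python
from h import *
s=status.observe(); print(np.round(s["position"],4),s["ft_force"],s["grip_width"])
im=imaging.get_image("wrist"); cv2.imwrite("pics/w7.png",im[:,:,::-1]);
```

```text
[0.4357 0.1374 0.1271] [-0.03162787 -0.77855509  1.05714089] 0.05996571099001153
```

View pics/w7.png

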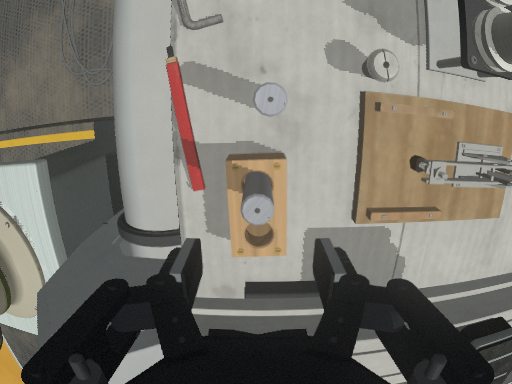

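Emit:
jog_arm:
  rows:
    - {"hand": 0.7, "dx": 0, "dy": -3, "dz": 0, "ax": 0, "ay": 0, "az": 0}
    - {"hand": 0.7, "dx": -2.9, "dy": 0, "dz": 0.3, "ax": 0, "ay": 0, "az": 0}
    - {"hand": 0.7, "dx": -3, "dy": 0, "dz": 0.3, "ax": 0, "ay": 0, "az": 0}
    - {"hand": 0.7, "dx": -2, "dy": 0, "dz": 0.3, "ax": 0, "ay": 0, "az": 0}
    - {"hand": 0.7, "dx": 0, "dy": 0, "dz": 0, "ax": 0, "ay": 0, "az": 0}

```text
time_s: 13.47
position: [0.4457, 0.2193, 0.1567]
tool_rot: [[0.003, 0.001, 1.0], [-1.0, 0.001, 0.003], [-0.001, -1.0, 0.001]]
ft_force: [-1.2, 0.5, 0.5]
grip_width: 0.0599
```

Emit:
jog_arm:
  rows:
    - {"hand": 0.7, "dx": 0, "dy": 0, "dz": 0, "ax": 0, "ay": 0, "az": 0}
    - {"hand": 0.7, "dx": 0, "dy": 0, "dz": 0, "ax": 0, "ay": 0, "az": 0}
    - {"hand": 0.7, "dx": 0, "dy": 2.1, "dz": 0, "ax": 0, "ay": 0, "az": 0}
    - {"hand": 0.7, "dx": 0, "dy": 3, "dz": 0, "ax": 0, "ay": 0, "az": 0}
    - {"hand": 0.7, "dx": 0, "dy": 3, "dz": 0, "ax": 0, "ay": 0, "az": 0}

```text
time_s: 13.88
position: [0.4459, 0.2156, 0.0755]
tool_rot: [[-0.001, 0.002, 1.0], [-1.0, 0.0, -0.001], [-0.0, -1.0, 0.002]]
ft_force: [0.3, 1.6, -1.0]
grip_width: 0.0597
```

Emit:
jog_arm:
  rows:
    - {"hand": 0.7, "dx": 0, "dy": 2, "dz": 0, "ax": 0, "ay": 0, "az": 0}
    - {"hand": 0.7, "dx": 0, "dy": 1, "dz": 0, "ax": 0, "ay": 0, "az": 0}
    - {"hand": 0.6, "dx": 0, "dy": 0, "dz": 0, "ax": 0, "ay": 0, "az": 0}
    - {"hand": 0.5, "dx": 0, "dy": 0, "dz": 0, "ax": 0, "ay": 0, "az": 0}
    - {"hand": 0.4, "dx": 0, "dy": 0, "dz": 0, "ax": 0, "ay": 0, "az": 0}

```text
time_s: 14.3
position: [0.4461, 0.2161, 0.0468]
tool_rot: [[-0.001, 0.002, 1.0], [-1.0, 0.0, -0.001], [-0.0, -1.0, 0.002]]
ft_force: [-0.5, 0.6, -0.3]
grip_width: 0.0343
```

Run:
```python
from h import *
s=status.observe(); print(np.round(s["position"],4),s["ft_force"],s["grip_width"])
im=imaging.get_image("wrist"); cv2.imwrite("pics/w8.png",im[:,:,::-1]);
```

```text
[0.4461 0.2161 0.0468] [-0.45175679  0.59310239 -0.28923805] 0.034302396155229065
```

View pics/w8.png

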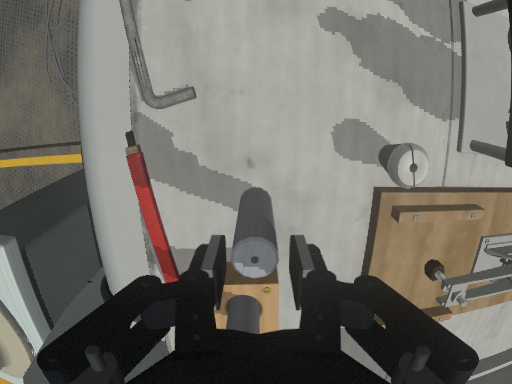

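Emit:
jog_arm:
  rows:
    - {"hand": 0.3, "dx": 0, "dy": 0, "dz": 0, "ax": 0, "ay": 0, "az": 0}
    - {"hand": 0.25, "dx": 0, "dy": 0, "dz": 0, "ax": 0, "ay": 0, "az": 0}
    - {"hand": 0.1, "dx": 0, "dy": 0, "dz": 0, "ax": 0, "ay": 0, "az": 0}
    - {"hand": 0, "dx": 0, "dy": 0, "dz": 0, "ax": 0, "ay": 0, "az": 0}
    - {"hand": 0, "dx": 0, "dy": 0, "dz": 0, "ax": 0, "ay": 0, "az": 0}
  newtons: 70

```text
time_s: 14.77
position: [0.4461, 0.2167, 0.0472]
tool_rot: [[0.0, 0.002, 1.0], [-1.0, 0.0, 0.0], [-0.0, -1.0, 0.002]]
ft_force: [-0.2, 0.0, 5.9]
grip_width: 0.0217
```

Emit:
jog_arm:
  rows:
    - {"hand": 0, "dx": 0, "dy": 0, "dz": 0, "ax": 0, "ay": 0, "az": 0}
    - {"hand": 0, "dx": 0, "dy": 0, "dz": 0, "ax": 0, "ay": 0, "az": 0}
    - {"hand": 0, "dx": 0, "dy": -1, "dz": 0, "ax": 0, "ay": 0, "az": 0}
    - {"hand": 0, "dx": 0, "dy": -2, "dz": 0, "ax": 0, "ay": 0, "az": 0}
    - {"hand": 0, "dx": 0, "dy": -3, "dz": 0, "ax": 0, "ay": 0, "az": 0}

```text
time_s: 15.18
position: [0.4437, 0.2161, 0.1047]
tool_rot: [[-0.0, -0.006, 1.0], [-1.0, -0.001, -0.0], [0.001, -1.0, -0.006]]
ft_force: [0.5, 0.3, -5.7]
grip_width: 0.0215
```

Emit:
jog_arm:
  rows:
    - {"hand": 0, "dx": 0, "dy": -3, "dz": 0, "ax": 0, "ay": 0, "az": 0}
    - {"hand": 0, "dx": 0, "dy": -3, "dz": 0, "ax": 0, "ay": 0, "az": 0}
    - {"hand": 0, "dx": 0, "dy": -3, "dz": 0, "ax": 0, "ay": 0, "az": 0}
    - {"hand": 0, "dx": 0, "dy": 0, "dz": 0, "ax": 0, "ay": 0, "az": 0}
    - {"hand": 0, "dx": -1.7, "dy": 0, "dz": 0.4, "ax": 0, "ay": 0, "az": 0}

```text
time_s: 15.6
position: [0.4493, 0.232, 0.1969]
tool_rot: [[-0.002, 0.002, 1.0], [-1.0, -0.001, -0.002], [0.001, -1.0, 0.002]]
ft_force: [0.7, 1.0, -7.2]
grip_width: 0.0217
```

Emit:
jog_arm:
  rows:
    - {"hand": 0, "dx": -3, "dy": 0, "dz": 0.8, "ax": 0, "ay": 0, "az": 0}
    - {"hand": 0, "dx": -3, "dy": 0, "dz": 0.8, "ax": 0, "ay": 0, "az": 0}
    - {"hand": 0, "dx": -3, "dy": 0, "dz": 0.8, "ax": 0, "ay": 0, "az": 0}
    - {"hand": 0, "dx": -3, "dy": 0, "dz": 0.8, "ax": 0, "ay": 0, "az": 0}
    - {"hand": 0, "dx": -3, "dy": 0, "dz": 0.8, "ax": 0, "ay": 0, "az": 0}

```text
time_s: 16.02
position: [0.489, 0.3847, 0.1941]
tool_rot: [[0.0, -0.003, 1.0], [-1.0, -0.001, 0.0], [0.001, -1.0, -0.003]]
ft_force: [0.3, 0.6, -5.0]
grip_width: 0.0215
```

Emit:
jog_arm:
  rows:
    - {"hand": 0, "dx": -2, "dy": 0, "dz": 0.5, "ax": 0, "ay": 0, "az": 0}
    - {"hand": 0, "dx": -1, "dy": 0, "dz": 0.3, "ax": 0, "ay": 0, "az": 0}
    - {"hand": 0, "dx": 0, "dy": 0, "dz": 0, "ax": 0, "ay": 0, "az": 0}
    - {"hand": 0, "dx": 0, "dy": 0, "dz": 0, "ax": 0, "ay": 0, "az": 0}
    - {"hand": 0, "dx": 0, "dy": 0, "dz": 0, "ax": 0, "ay": 0, "az": 0}

```text
time_s: 16.43
position: [0.4971, 0.4126, 0.195]
tool_rot: [[-0.0, -0.002, 1.0], [-1.0, -0.001, -0.0], [0.001, -1.0, -0.002]]
ft_force: [0.8, -0.3, -6.2]
grip_width: 0.0214
```

Emit:
jog_arm:
  rows:
    - {"hand": 0, "dx": 0, "dy": 2, "dz": 0, "ax": 0, "ay": 0, "az": 0}
    - {"hand": 0, "dx": 0, "dy": 2.5, "dz": 0, "ax": 0, "ay": 0, "az": 0}
    - {"hand": 0, "dx": 0, "dy": 1.5, "dz": 0, "ax": 0, "ay": 0, "az": 0}
    - {"hand": 0, "dx": 0, "dy": 0, "dz": 0, "ax": 0, "ay": 0, "az": 0}
    - {"hand": 0, "dx": 0, "dy": 0, "dz": 0, "ax": 0, "ay": 0, "az": 0}

```text
time_s: 16.85
position: [0.4974, 0.4126, 0.1359]
tool_rot: [[-0.001, -0.001, 1.0], [-1.0, -0.001, -0.001], [0.001, -1.0, -0.001]]
ft_force: [0.4, 0.2, -3.8]
grip_width: 0.0216
```

Run:
```python
from h import *
s=status.observe(); print(np.round(s["position"],4),s["ft_force"],s["wrist_torque"],s["grip_width"])
im=imaging.get_image("wrist"); cv2.imwrite("pics/w9.png",im[:,:,::-1]); 
im=imaging.get_image("scene"); cv2.imwrite("pics/s9.png",cv2.resize(im[80:240,190:320,::-1],None,fx=3.7,fy=3.7,interpolation=cv2.INTER_CUBIC));
```

```text
[0.4974 0.4126 0.1359] [ 0.36099197  0.18080241 -3.81992591] [-0.02510724 -0.0848106  -0.01494628] 0.021583977610915964
```

View pics/w9.png

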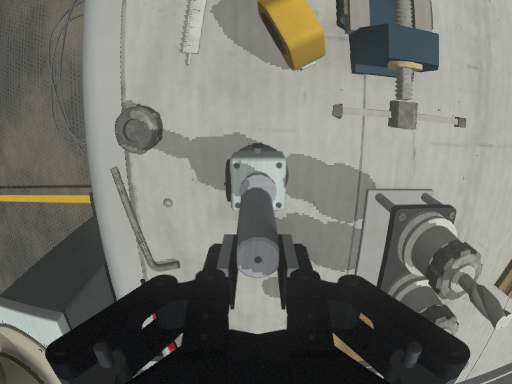

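View pics/s9.png

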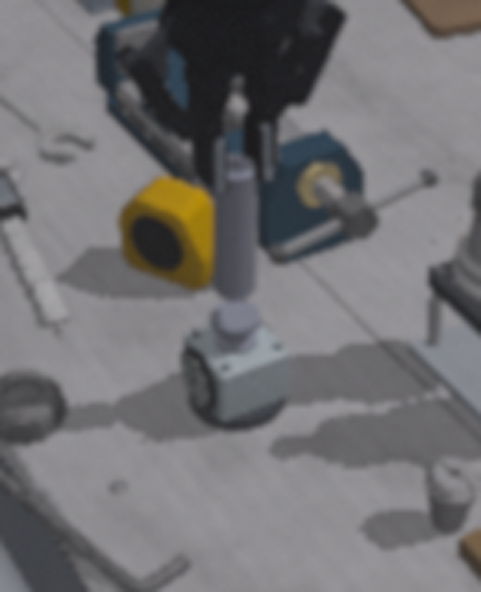

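Emit:
jog_arm:
  rows:
    - {"hand": 0, "dx": 0, "dy": 0.6, "dz": 0, "ax": 0, "ay": 0, "az": 0}
    - {"hand": 0, "dx": 0, "dy": 0.6, "dz": 0, "ax": 0, "ay": 0, "az": 0}
    - {"hand": 0, "dx": 0, "dy": 0.3, "dz": 0, "ax": 0, "ay": 0, "az": 0}
    - {"hand": 0, "dx": 0, "dy": 0, "dz": 0, "ax": 0, "ay": 0, "az": 0}
    - {"hand": 0, "dx": 0, "dy": 0, "dz": 0, "ax": 0, "ay": 0, "az": 0}

```text
time_s: 17.37
position: [0.4974, 0.4135, 0.1207]
tool_rot: [[0.0, -0.0, 1.0], [-1.0, -0.0, 0.0], [0.0, -1.0, -0.0]]
ft_force: [0.3, 0.2, -5.3]
grip_width: 0.0219
```

Emit:
jog_arm:
  rows:
    - {"hand": 0, "dx": 0, "dy": 0, "dz": 0, "ax": 0, "ay": 0, "az": 0}
    - {"hand": 0, "dx": 0, "dy": 0, "dz": 0, "ax": 0, "ay": 0, "az": 0}
    - {"hand": 0, "dx": 0, "dy": 0, "dz": 0, "ax": 0, "ay": 0, "az": 0}
    - {"hand": 0, "dx": 0, "dy": 0, "dz": 0, "ax": 0, "ay": 0, "az": 0}
    - {"hand": 0, "dx": 0, "dy": 0, "dz": 0, "ax": 0, "ay": 0, "az": 0}

```text
time_s: 17.78
position: [0.4975, 0.4135, 0.121]
tool_rot: [[0.0, 0.0, 1.0], [-1.0, 0.0, 0.0], [-0.0, -1.0, 0.0]]
ft_force: [1.6, 0.2, -5.4]
grip_width: 0.0217
```

Run:
```python
from h import *
s=status.observe(); print(np.round(s["position"],4),s["ft_force"],s["wrist_torque"],s["grip_width"])
im=imaging.get_image("wrist"); cv2.imwrite("pics/w10.png",cv2.resize(im[120:300,190:330,::-1],None,fx=3.3,fy=3.3,interpolation=cv2.INTER_CUBIC)); 
im=imaging.get_image("scene"); cv2.imwrite("pics/s10.png",cv2.resize(im[115:200,220:290,::-1],None,fx=7,fy=7,interpolation=cv2.INTER_CUBIC)); 
s=status.observe(); print(np.round(s["position"],4))
```

```text
[0.4975 0.4135 0.121 ] [ 1.62555945  0.16533425 -5.38137353] [ 0.02415573  0.00112728 -0.0285877 ] 0.02171983006314303
[0.4975 0.4135 0.121 ]
```

View pics/w10.png

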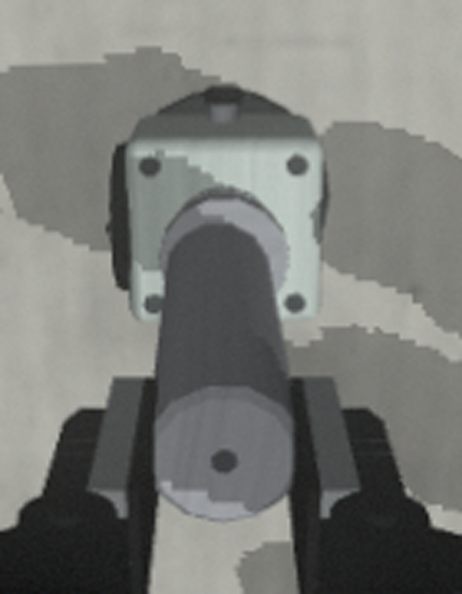

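View pics/s10.png

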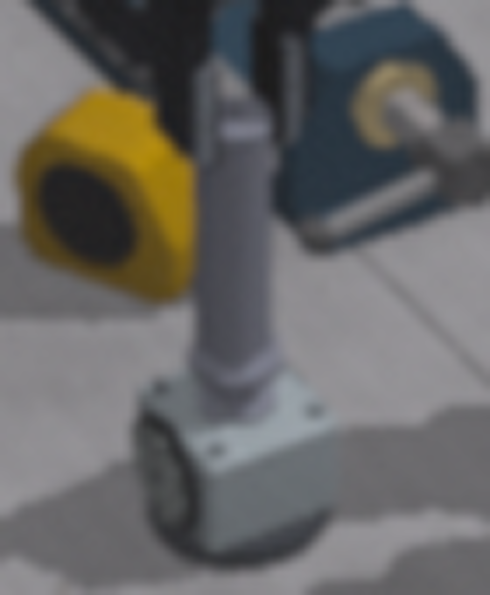

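Run:
```python
from h import *
s=status.observe()
im=imaging.get_image("wrist")[:,:,::-1]; cv2.imwrite("pics/w11f.png",im)
cv2.imwrite("pics/w11.png",cv2.resize(im[170:260,225:290],None,fx=6.6,fy=6.6,interpolation=cv2.INTER_LANCZOS4))
for r in (195,200,205,210,220,230,240): print(r,im[r,230:286].mean(1).astype(int).tolist())
```

```text
195 [119, 126, 136, 136, 134, 133, 132, 129, 112, 109, 115, 106, 87, 72, 74, 75, 76, 74, 76, 75, 77, 76, 75, 78, 76, 80, 74, 77, 76, 77, 76, 78, 78, 79, 79, 79, 78, 80, 85, 111, 152, 153, 152, 151, 153, 154, 159, 161, 194, 191, 188, 188, 187, 187, 185, 180]
200 [132, 153, 158, 137, 135, 131, 133, 127, 111, 111, 97, 73, 75, 74, 77, 78, 76, 74, 75, 76, 76, 76, 78, 76, 77, 77, 77, 76, 75, 75, 75, 76, 76, 76, 77, 78, 77, 80, 82, 83, 87, 113, 156, 157, 158, 157, 161, 177, 193, 191, 190, 189, 188, 186, 184, 182]
205 [133, 149, 171, 185, 183, 181, 179, 179, 179, 162, 76, 74, 72, 74, 76, 77, 75, 75, 77, 76, 76, 76, 75, 79, 76, 76, 77, 77, 76, 76, 77, 76, 73, 76, 76, 78, 79, 78, 82, 82, 84, 88, 116, 158, 156, 164, 183, 194, 193, 192, 188, 189, 187, 185, 183, 180]
210 [125, 146, 167, 178, 102, 97, 84, 85, 96, 85, 74, 77, 76, 75, 77, 76, 77, 76, 75, 75, 75, 75, 72, 75, 75, 73, 76, 76, 76, 74, 74, 74, 74, 74, 74, 77, 77, 78, 78, 79, 82, 84, 89, 131, 190, 186, 151, 95, 82, 85, 87, 112, 163, 186, 183, 177]
220 [156, 154, 154, 151, 152, 152, 149, 146, 90, 74, 73, 76, 75, 75, 74, 75, 74, 75, 76, 73, 77, 74, 74, 73, 77, 76, 76, 76, 72, 72, 73, 74, 74, 72, 72, 71, 75, 76, 77, 80, 78, 80, 80, 84, 95, 124, 159, 158, 158, 158, 158, 158, 158, 159, 162, 164]
230 [163, 163, 163, 161, 161, 163, 158, 71, 72, 73, 75, 77, 77, 76, 77, 74, 74, 74, 74, 74, 73, 72, 74, 73, 76, 73, 74, 73, 73, 73, 74, 72, 72, 72, 72, 71, 70, 70, 70, 71, 67, 65, 65, 66, 70, 84, 88, 100, 115, 113, 114, 113, 114, 115, 115, 114]
240 [76, 77, 67, 44, 40, 40, 39, 52, 74, 75, 75, 76, 77, 76, 81, 93, 100, 100, 101, 103, 102, 100, 101, 105, 103, 103, 102, 101, 101, 101, 103, 103, 104, 101, 101, 102, 101, 101, 102, 101, 94, 74, 68, 65, 66, 63, 63, 54, 39, 36, 37, 39, 58, 75, 76, 76]
```

View pics/w11.png

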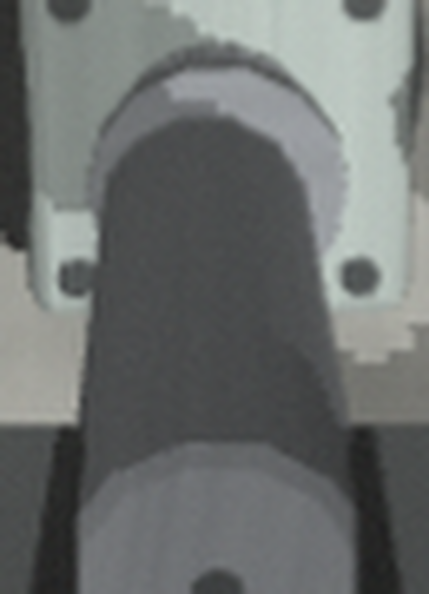

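Run:
```python
from h import *
def c(f,name,y0=170):
    im=cv2.imread(f); return cv2.resize(im[180:290,215:300],None,fx=5,fy=5,interpolation=cv2.INTER_LANCZOS4)
a=[c(f"pics/{f}.png",f) for f in("w8","w11f")]
cv2.imwrite("pics/cmp.png",np.hstack(a)[:, :800])
for f in ("w8","w5","w3","w6","w11f"):
    im=cv2.imread(f"pics/{f}.png").mean(2)
    for r in (210,216,222,228):
        g=np.abs(np.diff(cv2.GaussianBlur(im,(0,0),0.7)[r]))
        def pk(a,b):
            i=a+np.argmax(g[a:b]); y=g[i-1:i+2]; return i+.5+(y[2]-y[0])/(2*(2*y[1]-y[0]-y[2])+1e-9)
        l,rr=pk(231,246),pk(266,282); print(f,r,round(l,1),round(rr,1),round((l+rr)/2,2))
```

```text
w8 210 237.8 272.2 255.03
w8 216 236.9 272.9 254.93
w8 222 236.0 273.7 254.85
w8 228 234.9 274.3 254.63
w5 210 238.8 273.7 256.25
w5 216 237.9 274.6 256.22
w5 222 236.9 275.3 256.1
w5 228 235.9 276.1 256.02
w3 210 239.3 273.4 256.36
w3 216 238.5 274.3 256.41
w3 222 237.6 275.5 256.55
w3 228 236.8 276.5 256.68
w6 210 238.4 273.3 255.85
w6 216 237.6 274.3 255.94
w6 222 237.2 275.4 256.29
w6 228 236.4 276.5 256.47
w11f 210 233.6 273.1 253.36
w11f 216 238.3 274.2 256.21
w11f 222 237.5 275.3 256.41
w11f 228 236.6 276.3 256.49
```

View pics/cmp.png

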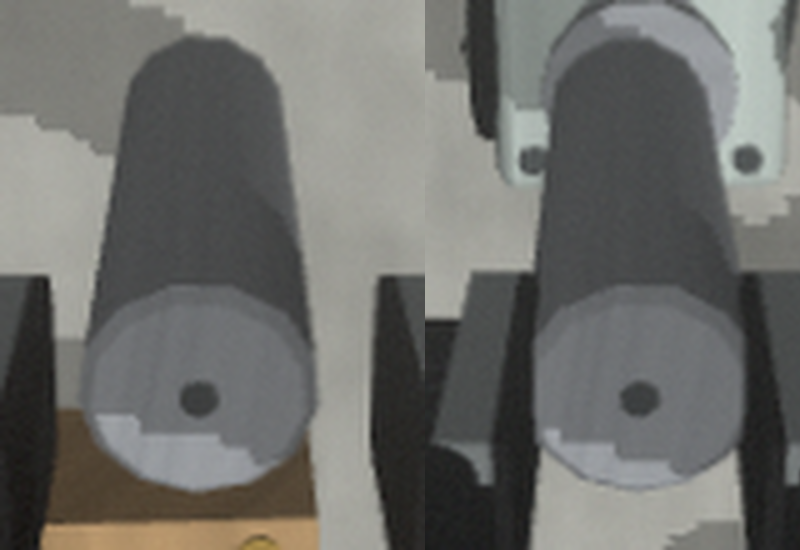

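Run:
```python
from h import *
m=imaging.camera_model("wrist"); s=dict(status.observe()); print(s["position"])
for n,p,z,r in [("pad far",(258,180.0),.07,.016),("bar far",(257,187.4),.075,.0105),("bar far full",(257,187.4),.077,.0125),("bartop near?",(257.8,277),.165,0)]:
    q=wplane(m,s,p,z); print(n,np.round(q,4),"centre y",round(q[1]-r,4))
# also top centre hole of bar
print(wplane(m,s,(225+217/6.6,170+582/6.6),.165))
```

```text
[0.49751767 0.41351101 0.12093903]
pad far [0.4986 0.4302 0.07  ] centre y 0.4142
bar far [0.4978 0.4257 0.075 ] centre y 0.4152
bar far full [0.4978 0.4263 0.077 ] centre y 0.4138
bartop near? [0.4984 0.4041 0.165 ] centre y 0.4041
[0.49838087 0.41549761 0.165     ]
```

Emit:
jog_arm:
  rows:
    - {"hand": 0, "dx": 0, "dy": 0, "dz": 0.1, "ax": 0.6, "ay": 0, "az": 0}
    - {"hand": 0, "dx": 0, "dy": 0, "dz": 0, "ax": 0.5, "ay": 0, "az": 0}
    - {"hand": 0, "dx": 0, "dy": 0, "dz": 0, "ax": 0, "ay": 0, "az": 0}
    - {"hand": 0, "dx": 0, "dy": 0, "dz": 0, "ax": 0, "ay": 0, "az": 0}
    - {"hand": 0, "dx": 0, "dy": 0, "dz": 0, "ax": 0, "ay": 0, "az": 0}

```text
time_s: 18.35
position: [0.4984, 0.4135, 0.121]
tool_rot: [[0.0, 0.019, 1.0], [-1.0, 0.0, 0.0], [-0.0, -1.0, 0.019]]
ft_force: [-0.4, 0.3, -6.3]
grip_width: 0.0213
```

Emit:
jog_arm:
  rows:
    - {"hand": 0, "dx": 0, "dy": 0, "dz": 0, "ax": 0, "ay": 0, "az": 0}
    - {"hand": 0, "dx": 0, "dy": 0, "dz": 0, "ax": 0, "ay": 0, "az": 0}
    - {"hand": 0, "dx": 0, "dy": 0, "dz": 0, "ax": 0, "ay": 0, "az": 0}
    - {"hand": 0, "dx": 0, "dy": 0, "dz": 0, "ax": 0, "ay": 0, "az": 0}
    - {"hand": 0, "dx": 0, "dy": 0, "dz": 0, "ax": 0, "ay": 0, "az": 0}

```text
time_s: 18.77
position: [0.4985, 0.4135, 0.1209]
tool_rot: [[-0.0, 0.019, 1.0], [-1.0, -0.0, -0.0], [0.0, -1.0, 0.019]]
ft_force: [0.8, 0.0, -4.5]
grip_width: 0.0214
```

Run:
```python
from h import *
m=imaging.camera_model("wrist"); s=dict(status.observe()); print(s["position"],s["tool_rot"],s["ft_force"])
im=imaging.get_image("wrist")[:,:,::-1]; cv2.imwrite("pics/w12f.png",im)
cv2.imwrite("pics/w12.png",cv2.resize(im[170:290,215:300],None,fx=5,fy=5,interpolation=cv2.INTER_LANCZOS4))
sc=imaging.get_image("scene")[:,:,::-1]; cv2.imwrite("pics/s12.png",cv2.resize(sc[115:205,215:295],None,fx=6.5,fy=6.5,interpolation=cv2.INTER_CUBIC))
g0=cv2.GaussianBlur(im.astype(float).mean(2),(0,0),0.7)
# bar side edges -> points at mid heights
for r in (216,222,228):
    g=np.abs(np.diff(g0[r]))
    def pk(a,b):
        i=a+np.argmax(g[a:b]); y=g[i-1:i+2]; return i+.5+(y[2]-y[0])/(2*(2*y[1]-y[0]-y[2])+1e-9)
    l,rr=pk(231,246),pk(266,282); print(r,round(l,1),round(rr,1),round((l+rr)/2,2))
```

```text
[0.49854026 0.41347827 0.12091024] [[-9.62739206e-05  1.91857594e-02  9.99815932e-01]
 [-9.99999995e-01 -2.24228620e-05 -9.58613655e-05]
 [ 2.05795615e-05 -9.99815936e-01  1.91857615e-02]] [ 0.7567452   0.00511689 -4.54556905]
216 238.2 274.2 256.22
222 237.5 275.3 256.41
228 236.6 276.3 256.47
```

View pics/w12.png

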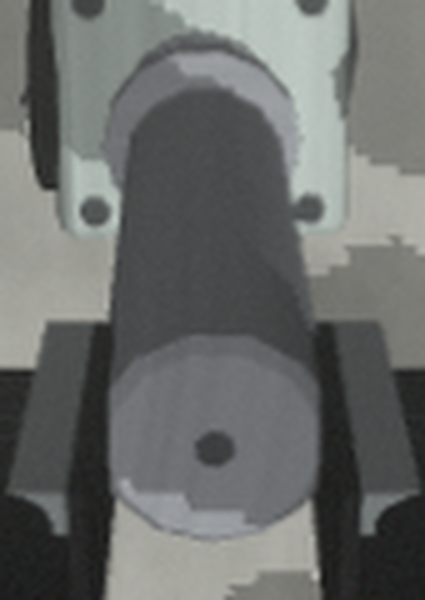

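View pics/s12.png

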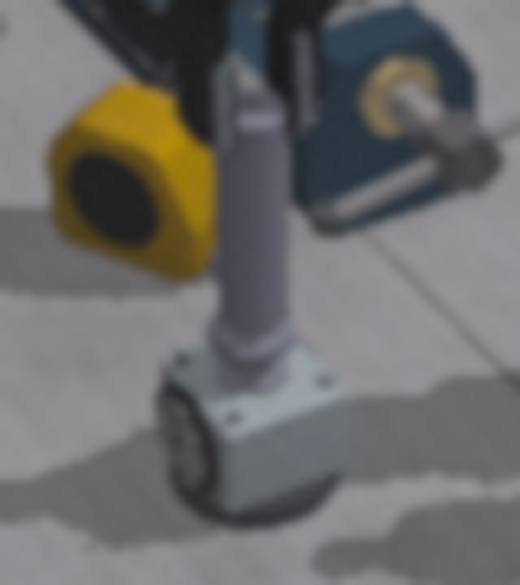

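Run:
```python
from h import *
for f in ("w11f","w12f"):
    im=cv2.imread(f"pics/{f}.png").astype(int)
    for r in (188,190,192,194,196,198,200,202,204): print(f,r,im[r,232:284].mean(1).astype(int).tolist())
```

```text
w11f 188 [138, 135, 135, 134, 134, 133, 134, 133, 118, 88, 102, 115, 114, 115, 113, 113, 113, 111, 99, 87, 84, 82, 82, 84, 81, 84, 82, 84, 93, 121, 146, 157, 158, 156, 159, 155, 158, 158, 158, 157, 158, 146, 125, 167, 194, 194, 195, 191, 188, 188, 189, 187]
w11f 190 [137, 137, 135, 132, 132, 131, 134, 130, 99, 112, 116, 116, 116, 112, 100, 89, 79, 75, 76, 78, 76, 74, 78, 78, 75, 78, 76, 75, 76, 76, 80, 89, 106, 126, 148, 159, 159, 158, 158, 157, 160, 160, 157, 144, 163, 194, 193, 191, 189, 188, 188, 189]
w11f 192 [136, 136, 135, 132, 133, 133, 128, 111, 113, 115, 113, 110, 95, 79, 74, 77, 75, 76, 74, 76, 75, 75, 78, 78, 75, 75, 76, 76, 76, 78, 79, 77, 77, 79, 81, 112, 156, 156, 154, 157, 156, 156, 157, 160, 171, 194, 192, 192, 189, 188, 188, 187]
w11f 194 [136, 135, 136, 133, 134, 133, 129, 112, 111, 111, 100, 77, 76, 75, 75, 75, 76, 75, 74, 74, 78, 76, 76, 77, 75, 75, 76, 77, 77, 74, 77, 78, 78, 78, 80, 84, 103, 135, 154, 155, 153, 154, 153, 154, 165, 177, 195, 191, 188, 188, 188, 188]
w11f 196 [134, 137, 134, 133, 132, 129, 112, 112, 110, 87, 77, 70, 75, 75, 76, 76, 76, 76, 76, 78,
[... 2594 characters left out ...]
131, 130, 122, 113, 113, 113, 110, 95, 71, 74, 74, 73, 76, 77, 73, 75, 75, 74, 77, 77, 75, 78, 77, 75, 76, 73, 75, 75, 76, 74, 76, 79, 78, 79, 78, 83, 82, 86, 109, 157, 159, 170, 193, 191, 188, 187, 188, 187, 183, 182, 174]
w12f 202 [171, 165, 166, 162, 126, 113, 112, 108, 81, 72, 73, 74, 75, 76, 75, 77, 77, 77, 75, 76, 74, 78, 76, 76, 79, 77, 75, 74, 74, 75, 75, 77, 77, 80, 76, 78, 80, 83, 85, 104, 146, 155, 164, 192, 190, 186, 186, 188, 188, 184, 183, 173]
w12f 204 [180, 179, 180, 180, 173, 117, 114, 105, 75, 72, 74, 73, 74, 75, 76, 75, 76, 75, 77, 77, 75, 75, 76, 75, 74, 76, 74, 73, 73, 74, 77, 76, 76, 79, 78, 81, 79, 82, 84, 96, 132, 168, 191, 192, 189, 188, 187, 186, 187, 184, 181, 170]
```

Emit:
jog_arm:
  rows:
    - {"hand": 0, "dx": 0, "dy": 0, "dz": -0.05, "ax": 0, "ay": 0, "az": 0}
    - {"hand": 0, "dx": 0, "dy": 0.2, "dz": 0, "ax": 0, "ay": 0, "az": 0}
    - {"hand": 0, "dx": 0, "dy": 0.2, "dz": 0, "ax": 0, "ay": 0, "az": 0}
    - {"hand": 0, "dx": 0, "dy": 0, "dz": 0, "ax": 0, "ay": 0, "az": 0}
    - {"hand": 0, "dx": 0, "dy": 0, "dz": 0, "ax": 0, "ay": 0, "az": 0}

```text
time_s: 19.28
position: [0.4982, 0.4136, 0.1173]
tool_rot: [[-0.0, 0.02, 1.0], [-1.0, 0.0, -0.0], [-0.0, -1.0, 0.02]]
ft_force: [-0.3, 0.4, -2.2]
grip_width: 0.0217
```

Emit:
jog_arm:
  rows:
    - {"hand": 0, "dx": 0, "dy": 0.1, "dz": 0, "ax": 0, "ay": 0, "az": 0}
    - {"hand": 0, "dx": 0, "dy": 0.1, "dz": 0, "ax": 0, "ay": 0, "az": 0}
    - {"hand": 0, "dx": 0, "dy": 0, "dz": 0, "ax": 0, "ay": 0, "az": 0}
    - {"hand": 0, "dx": 0, "dy": 0, "dz": 0, "ax": 0, "ay": 0, "az": 0}
    - {"hand": 0, "dx": 0, "dy": 0, "dz": 0, "ax": 0, "ay": 0, "az": 0}

```text
time_s: 19.7
position: [0.4983, 0.4136, 0.1153]
tool_rot: [[0.0, 0.02, 1.0], [-1.0, 0.0, 0.0], [-0.0, -1.0, 0.02]]
ft_force: [-1.3, -0.6, 3.1]
grip_width: 0.0216
```

Emit:
jog_arm:
  rows:
    - {"hand": 0, "dx": 0, "dy": 0.1, "dz": 0, "ax": 0, "ay": 0, "az": 0}
    - {"hand": 0, "dx": 0, "dy": 0.1, "dz": 0, "ax": 0, "ay": 0, "az": 0}
    - {"hand": 0, "dx": 0, "dy": 0.05, "dz": 0, "ax": 0, "ay": 0, "az": 0}
    - {"hand": 0, "dx": 0, "dy": 0, "dz": 0, "ax": 0, "ay": 0, "az": 0}
    - {"hand": 0, "dx": 0, "dy": 0, "dz": 0, "ax": 0, "ay": 0, "az": 0}

```text
time_s: 20.12
position: [0.4984, 0.4136, 0.1129]
tool_rot: [[-0.0, 0.02, 1.0], [-1.0, 0.001, -0.0], [-0.001, -1.0, 0.02]]
ft_force: [-1.8, -1.1, 5.6]
grip_width: 0.0218
```

Emit:
jog_arm:
  rows:
    - {"hand": 0, "dx": 0, "dy": 0, "dz": 0, "ax": 0, "ay": 0, "az": 0}
    - {"hand": 0, "dx": 0, "dy": 0, "dz": 0, "ax": 0, "ay": 0, "az": 0}
    - {"hand": 0, "dx": 0, "dy": 0, "dz": 0, "ax": 0, "ay": 0, "az": 0}
    - {"hand": 0, "dx": 0, "dy": 0, "dz": 0, "ax": 0, "ay": 0, "az": 0}
    - {"hand": 0, "dx": 0, "dy": 0, "dz": 0, "ax": 0, "ay": 0, "az": 0}

```text
time_s: 20.53
position: [0.4984, 0.4137, 0.1129]
tool_rot: [[-0.0, 0.02, 1.0], [-1.0, 0.001, -0.0], [-0.001, -1.0, 0.02]]
ft_force: [-0.5, 0.1, 5.3]
grip_width: 0.0214
```

Run:
```python
from h import *
F=[]
for i in range(4):
    s=dict(status.observe()); F.append(np.r_[s["position"],s["ft_force"]]); sc=imaging.get_image("scene")[:,:,::-1]
print(np.round(F,4).tolist(),s["wrist_torque"])
im=imaging.get_image("wrist")[:,:,::-1]; cv2.imwrite("pics/w13f.png",im)
tp=imaging.get_image("top")[:,:,::-1]
cv2.imwrite("pics/w13.png",cv2.resize(im[170:290,215:300],None,fx=5,fy=5,interpolation=cv2.INTER_LANCZOS4))
cv2.imwrite("pics/s13.png",cv2.resize(sc[155:205,225:285],None,fx=11,fy=11,interpolation=cv2.INTER_CUBIC))
cv2.imwrite("pics/t13.png",cv2.resize(tp[140:230,190:370],None,fx=4.4,fy=4.4,interpolation=cv2.INTER_CUBIC))
```

```text
[[0.4984, 0.4137, 0.1129, -0.5475, 0.1323, 5.2746], [0.4983, 0.4137, 0.1129, -1.124, -1.2382, 6.117], [0.4984, 0.4136, 0.1129, -0.9234, -0.4474, 6.0331], [0.4984, 0.4137, 0.1129, -0.5579, -0.4964, 4.3465]] [-0.04771461  0.2986916  -0.01521311]
```

View pics/s13.png

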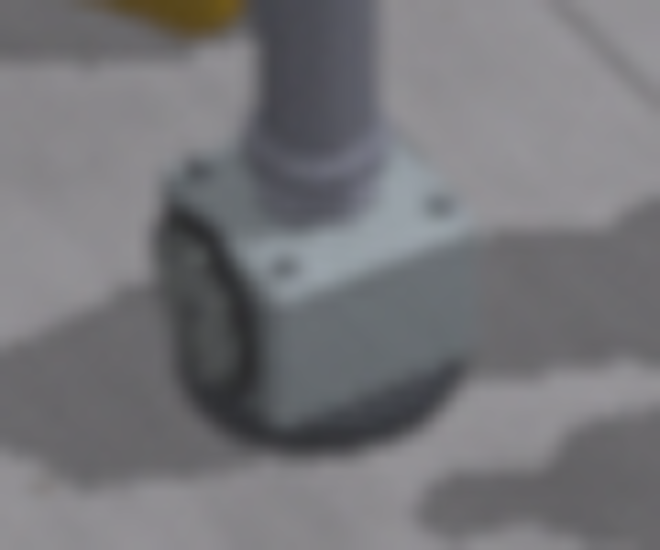

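View pics/w13.png

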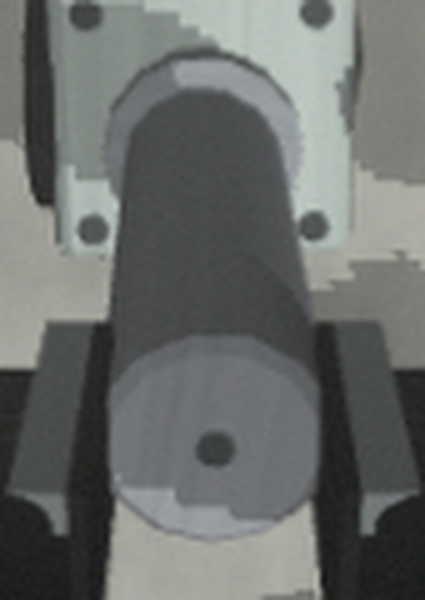

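View pics/t13.png

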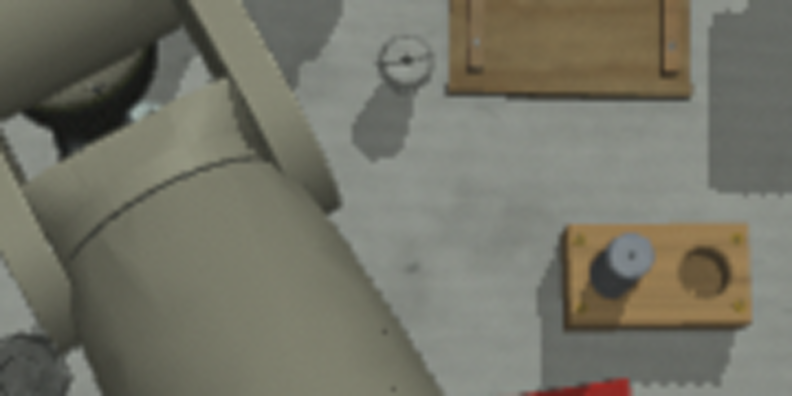

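Emit:
jog_arm:
  rows:
    - {"hand": 0, "dx": 0, "dy": 0.04, "dz": 0, "ax": 0, "ay": 0, "az": 0}
    - {"hand": 0, "dx": 0, "dy": 0.04, "dz": 0, "ax": 0, "ay": 0, "az": 0}
    - {"hand": 0, "dx": 0, "dy": 0, "dz": 0, "ax": 0, "ay": 0, "az": 0}
    - {"hand": 0, "dx": 0, "dy": 0, "dz": 0, "ax": 0, "ay": 0, "az": 0}
    - {"hand": 0, "dx": 0, "dy": 0, "dz": 0, "ax": 0, "ay": 0, "az": 0}

```text
time_s: 21.25
position: [0.4984, 0.4137, 0.1122]
tool_rot: [[0.0, 0.02, 1.0], [-1.0, 0.001, -0.0], [-0.001, -1.0, 0.02]]
ft_force: [-1.4, 0.1, 6.1]
grip_width: 0.0215
```

Emit:
jog_arm:
  rows:
    - {"hand": 0, "dx": 0, "dy": 0, "dz": 0, "ax": 0, "ay": 0, "az": 0}
    - {"hand": 0, "dx": 0, "dy": 0, "dz": 0, "ax": 0, "ay": 0, "az": 0}
    - {"hand": 0, "dx": 0, "dy": 0, "dz": 0, "ax": 0, "ay": 0, "az": 0}
    - {"hand": 0, "dx": 0, "dy": 0, "dz": 0, "ax": 0, "ay": 0, "az": 0}
    - {"hand": 0, "dx": 0, "dy": 0, "dz": 0, "ax": 0, "ay": 0, "az": 0}

```text
time_s: 21.67
position: [0.4984, 0.4137, 0.1122]
tool_rot: [[0.0, 0.02, 1.0], [-1.0, 0.001, 0.0], [-0.001, -1.0, 0.02]]
ft_force: [-1.8, 0.5, 6.0]
grip_width: 0.0217
```

Run:
```python
from h import *
F=[]
for i in range(16):
    s=dict(status.observe()); F.append(np.r_[s["position"],s["ft_force"],s["wrist_torque"]]); im=imaging.get_image("wrist")[:,:,::-1]
print(np.round(np.mean(F,0),4).tolist(),s["time_s"])
print(np.round(s["tool_rot"],4).tolist())
cv2.imwrite("pics/w14f.png",im)
for r in (192,194,196,198,200,202): print(r,im[r,232:284].mean(1).astype(int).tolist())
sc=imaging.get_image("scene")[:,:,::-1]; cv2.imwrite("pics/s14.png",cv2.resize(sc[170:195,238:250],None,fx=20,fy=20,interpolation=cv2.INTER_CUBIC))
a=cv2.imread("pics/scene0.png"); cv2.imwrite("pics/s0d.png",cv2.resize(a[170:195,238:250],None,fx=20,fy=20,interpolation=cv2.INTER_CUBIC))
b=np.hstack([cv2.imread("pics/s0d.png"),cv2.imread("pics/s14.png")]); cv2.imwrite("pics/dial.png",b)
```

```text
[0.4984, 0.4137, 0.1122, -1.3591, -0.4138, 5.8884, -0.0954, 0.3268, 0.0002] 22.4167
[[0.0, 0.0201, 0.9998], [-1.0, 0.0006, 0.0], [-0.0006, -0.9998, 0.0201]]
192 [130, 131, 132, 135, 130, 100, 111, 115, 117, 116, 114, 109, 88, 73, 74, 75, 76, 75, 75, 76, 76, 77, 76, 78, 77, 77, 77, 75, 78, 77, 77, 80, 80, 80, 99, 138, 157, 159, 157, 159, 157, 158, 177, 191, 192, 190, 189, 186, 187, 188, 169, 122]
194 [134, 129, 131, 131, 119, 107, 113, 114, 111, 108, 96, 79, 75, 75, 74, 77, 75, 73, 75, 75, 76, 77, 77, 77, 75, 77, 75, 76, 77, 77, 76, 76, 79, 78, 79, 88, 125, 154, 155, 155, 153, 162, 178, 191, 194, 191, 189, 187, 185, 188, 184, 168]
196 [132, 132, 132, 128, 105, 111, 112, 112, 105, 80, 72, 73, 75, 73, 76, 76, 76, 78, 76, 74, 75, 77, 76, 78, 77, 78, 76, 77, 75, 76, 76, 78, 78, 78, 79, 81, 84, 112, 153, 154, 152, 154, 162, 177, 193, 191, 188, 186, 185, 186, 185, 167]
198 [131, 131, 130, 128, 108, 113, 112, 112, 97, 71, 71, 75, 76, 72, 76, 74, 75, 77, 77, 73, 72, 74, 75, 78, 77, 76, 74, 74, 74, 75, 78, 78, 77, 78, 80, 81, 81, 88, 115, 152, 153, 153, 162, 180, 192, 190, 188, 186, 187, 186, 182, 178]
200 [133, 129, 129, 111, 114, 115, 114, 110, 80, 72, 73, 73, 75, 75, 75, 75, 76, 76, 74, 75, 74, 76, 74, 76, 75, 75, 73, 74, 77, 75, 77, 75, 78, 78, 80, 80, 80, 85, 98, 135, 159, 155, 157, 171, 190, 190, 187, 186, 187, 188, 183, 181]
202 [131, 130, 132, 123, 110, 114, 113, 107, 76, 72, 73, 74, 75, 74, 75, 78, 74, 76, 76, 75, 74, 75, 74, 77, 73, 76, 75, 76, 75, 76, 74, 77, 77, 79, 80, 78, 79, 82, 88, 115, 155, 156, 164, 186, 192, 191, 187, 187, 185, 185, 183, 184]
```

View pics/dial.png

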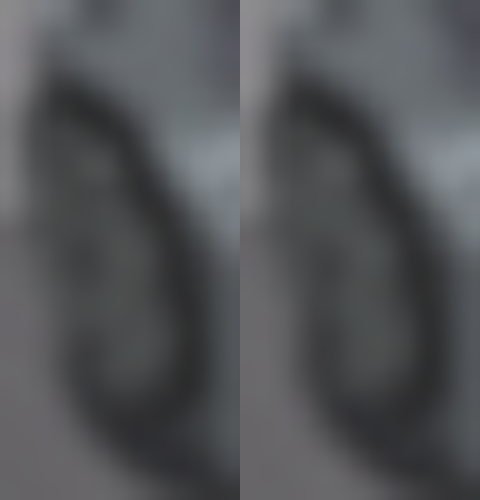

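Run:
```python
from rig import job
print(job.close_job())
```

```text
the job is handed in; nothing more can be done
None
```

The job is handed in at about 22.5 s. The lighter blank stands in the block, and the arm is still holding the heavier one pressed on the setter pad.

- **Weighing:** I lifted both in turn. The blank nearer the block pulled about 5.7 N and the one nearer the setter about 3 N, so the one nearer the block is the carbide.
- **Lighter blank:** I lowered it to the floor of the hole nearer the blanks and let go. The wrist and top views show it standing there.
- **Heavier blank:** It is gripped at 70 N. In the grip it leaned about 1°, so I tilted the tool 1.1° to bring it upright. At the end its lower end was centred on the pad to about 0.5 mm across the jaws, by the wrist image. The other direction I only checked before pressing, to about 1 mm.
- **Press depth:** The measured height puts the pad about 4.8 mm down. The wrist force plus the blank's weight gives 11.5–12 N, or about 4.6–5.1 mm. The two agree on roughly half travel. Forces stayed far below stop level throughout.
- **Not confirmed:** The dial needle was too small in the scene camera to read, so the dial itself did not confirm half travel. I also did no separate final check of the other items on the bench. The gripper was kept clear of them, and the last views show nothing out of place where they are visible.

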